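Walk the heavy instrument case onto its rail and unpack the load block

ROBOT

A 6-joint arm with a two-finger parallel gripper is mounted at the origin on a cart in front of the work surface, level with it; the furniture and walls round the work are solid. World frame = base frame: x ahead of the robot, y to its left, z up, the work surface at z = 0. Lengths are in m, angles in degrees, forces in N, time in s.
With the tool pointing down it reaches from about 0.35 to 0.875 m from the base axis. Payload 4.2 kg.
Tool frame: the origin (TCP) lies midway between the tips of the shut fingers; the grasp point (between the pads) lies 19 mm behind it; z points along the fingers, y is the line along which they close (so a half turn about z gives the same grasp; the last joint's range is limited). The gripper opens to 87 mm and grips with 3 to 60 N. Pads are 19 mm wide; open, the fingers measure 117 mm over their backs; the gripper's body (75 mm by 190 mm) begins 51 mm behind the grasp point.
Start: joints at [85.405, 22.042, 0.453, 0, -68.411, -14.817], TCP at [0.208, 0.589, 0.223] pointing down, gripper open.
Joint ranges: [-179.83, 179.83], [-69.29, 118.12], [-61.27, 80.66], [-181.25, 117.63], [-171.15, -9.14], [-177.46, 177.46]. Speed limits (degrees/s): [159.86, 159.86, 180, 180, 180, 180].

INTERFACE

Orientations are given as a 3x3 rotation matrix whose columns are the frame's x, y, z axes.
In Python, from station import r, cams gives the robot as it stands.
- The arm moves only by the tool play_rows, never from a script. Its argument "commands" is text: rows parted by semicolons, each of 6 numbers parted by spaces: the shift along the world's x, y, z normalised to -1 to 1, where 1 is 30 mm, then the turn, a rotation vector about the world's x, y, z normalised to -1 to 1, where 1 is 0.15 rad. A call has 1 to 20 rows; each row shifts and turns the commanded pose from where the row before left it; what a row does not reach is not made up. A row lasts 1/10 s, in which the tool goes at most 50 mm and 8.59 degrees, less where a joint would pass 70% of its speed; a pose out of reach is approached as far as the arm can. A call with a number of a shift or a turn outside -1 to 1 is refused whole. A call with a gripper value outside its range is refused whole. "grip" is the finger opening in mm, from 0 to 87, set as the call begins (left out, the last holds). The fingers move at their own pace and stop on an object; the grip force is fixed at half the most. Time passes only in rows, so rows that do not move let the fingers close. It gives the time, the measured TCP pose, the force, the opening and the grip force at its end, in the units of the state.
- r.sense(): the state, without advancing time (a new reading comes with each control period).
- cams.capture(name): name is "scene" or "top" or "wrist"; returns (picture, depth): 480x640x3 uint8, blue, green, red; 480x640 float32, m along the optical axis (not along the pixel's ray), 0 where there is no reading.
- cams.camera_info(name): a dict with "mtx" (3x3 intrinsics, pixels), "R" (3x3) and "t" (3): a world point X has camera coordinates R X + t. Camera axes: x right, y down, z forward; pixel columns grow to the right and rows downward; lengths in m; the calibration is good to about 2 mm. A picture is of the moment at which its call begins: read the wrist's pose just before it. camera_info takes no time and is no camera call; for the wrist camera it gives the pose at the moment of the call.
- r.finish_job(): hands the job in; it is judged then, once.
The state is a dict: "time_s": time; "joints": joint angles; "joint_velocities": joint speeds; "effort": joint torques, N m; "tcp_pos": TCP position; "ee_rot": TCP orientation; "wrist_force": force on the tool from outside, world axes, zero at the start; "moment": the same for the moment, N m; "gripper_width": opening from 0.0 (shut) to 1.0 (fully open); "gripper_force": force on a finger pad.
Only numpy, scipy, OpenCV 4.12 (cv2) and the standard library are available. Lean on these libraries where they do the work, as an engineer would, in place of code of your own. Each camera call takes 0.05 s, during which the arm holds its last target. There are 200 camera calls.

TASK

The instrument case is too heavy to carry and must stay flat on the board: walk it back to the earthing rail by pushing its two front corner bumpers in turn, never its lid - first swing its left end ahead by about 10 degrees from square to the rail, next its right end ahead by about 10 degrees, then on until its back is flush against both rubber buffers of the rail, about centred. Then push the lid up past its balance point so that it stays open, lift out the metal load block and set it down gently, upright, in the middle of the aluminium test plate, its long side along the plate's long side. Leave the side cutters and the solder spool alone.

Things in the scene. Friction and masses are not known exactly. Their poses are not given: they have to be found in the camera images.
- case: loose grey plastic instrument case with a clamshell lid, about 1.7 kg with its contents; 100 mm deep (its x), 180 mm wide (its y), walls 5 mm, rim of the base 85 mm high, 121 mm high with the lid shut. Origin: centre of its underside; x points to its back (away from the robot), y to its left (seen from the robot). The lid's hinge line runs along y at x = +50, z = 86 mm
- left_bumper (a point): middle of the front face of the case's left front rubber corner bumper (40 mm wide, 36 mm high, 6 mm proud of the case front), at x = -56, y = +70, z = 24 mm of the case. Pushed here alone (some 5 to 12 N), the case pivots about its far end: it turns about a point some 0.14 m away to the right
- right_bumper (a point): the same for the right front bumper, at x = -56, y = -70, z = 24 mm of the case
- rear_left (a point): point on the case's flat back at its left, x = +50, y = +65, z = 14 mm of the case
- rear_right (a point): point on the case's flat back at its right, x = +50, y = -65, z = 14 mm of the case
- case_lid (a joint): lid angle: 0 closed, grows as it opens, stop at 1.9 rad; hinge along the case's back, no catch, light damping. Lid 0.16 kg, a shell 33 mm deep; it balances at about 1.2 rad: below that it falls shut, beyond it falls open by itself and stays
- lid_lip (a point): middle of the lower front edge of the black lip along the whole lid front: 6 mm thick, 176 mm long, its underside 87 mm above the case's underside when shut, 116 mm from the hinge line. A finger under it lifts the lid. It stands 16 mm out from the case front, 10 mm beyond the bumpers: only a tool slanting in from the robot's side, tilted 25 to 45 degrees, reaches them clear of the lid
- rail: fixed aluminium earthing rail, 210 mm long (its y), 26 mm high, with two rubber buffers (34 mm wide) on its front at y = +65 and -65 mm. Origin: on the work board under the middle of the plane of the buffers' front faces; x points away from the robot, y along the rail to the left
- rail_face (a point): middle of the rail between the buffers, in the plane of their front faces, 14 mm above the work board, same axes as the rail: the back of the case must come to this plane
- left_ahead_mark (a point): same point as rail_face, but its x axis is turned 30 degrees clockwise (seen from above) from the rail's x: the way the case turns when its left end goes ahead
- right_ahead_mark (a point): same point as rail_face, but its x axis is turned 30 degrees counter-clockwise from the rail's x: the way the case turns when its right end goes ahead
- block_centre (a point): centre of the load block, a plain milled aluminium block 60 (its x) x 46 (its y) x 53 mm high, 0.42 kg, small studs on top. It stands in the middle of the case, long side along the case's x, on the floor 45 mm above the case's underside (inner space 90 x 170 mm), in a rubber cradle 6 mm high at its y sides, 12 mm at its x sides; 60 mm of free space at each y side
- load_block: the same block; origin at the centre of its underside
- plate_top (a point): centre of the top of the test plate, a fixed bare aluminium plate 110 (its x) x 90 (its y) mm, its top 12 mm above the bench (6 mm above the work board), at the right beside the work board
- solder_spool: bystander: white solder spool standing on its flange, 58 mm across, 38 mm high, at the front right of the bench; origin: centre of its underside
- side_cutters: bystander: small side cutters with red handles, lying flat and loose, 127 x 42 x 12 mm, at the right beside the back part of the work board, near the laptop; origin: centre of its underside
- work_board: fixed grey board on the bench under the case and the rail, 378 x 376 mm, 6 mm thick; origin: centre of its underside. A tall test jig stands left of it; a monitor's lower edge hangs 0.45 m above the bench, from behind the rail's right end slanting to the right front: keep the wrist on the robot's side of it

How it is judged:
By the outcome, as a careful person would: the job done as asked, in the order asked, and still so for the second after the job is handed in, with the robot touching nothing.
It also fails if it takes over 72 s, if anything falls off the work surface, if the arm or the gripper's body presses on something with over 40 N, if the wrist force passes 120 N, or if a joint passes its speed limit or range.

## Working session

There is one attempt and no reset: what is moved stays moved. The work goes in short steps, Python scripts to look and compute and a tool call to move; the robot and the scene stay as the last step left them, time stands still between calls to the robot, and variables do not carry over. Pictures are saved under pics/ and viewed, at most 10 in all, crops included, and the job is handed in when it is done.

Besides the shell and the picture viewer there is one more tool, called after ">>>" by a JSON object that holds its "op" and its "data". play_rows: Moves the arm, as the interface text tells. Scaled input: -1 to 1 covers 30 mm each way for a shift and 0.15 rad each way for a turn. Its arguments: {"type":"object","properties":{"commands":{"type":"string"},"grip":{"type":"number"}},"required":["commands"]}

```bash
ls; mkdir -p pics; cat > h.py <<'E'
import numpy as np,cv2
from station import r,cams
def cloud(n):
    i=cams.camera_info(n);p,d=cams.capture(n)
    K=np.array(i["mtx"]);R=np.array(i["R"]);t=np.array(i["t"])
    v,u=np.mgrid[:480,:640]
    X=np.stack([(u-K[0,2])/K[0,0]*d,(v-K[1,2])/K[1,1]*d,d],-1)
    W=(X-t)@R
    W[d==0]=np.nan
    return p,W,i
E
python3 - <<'E'
from h import *
s=r.sense();print({k:np.round(v,3).tolist() for k,v in s.items()})
for n in("scene","top"):
    p,W,i=cloud(n);cv2.imwrite(f"pics/{n}0.png",p);np.save(f"pics/{n}0.npy",W)
    print(n,np.round(-np.array(i["R"]).T@i["t"],3))
E
```

```text
pics
{'time_s': 0.0, 'joints': [85.405, 22.09, 0.379, -0.03, -68.412, -14.817], 'joint_velocities': [-0.045, 0.016, 0.022, -0.026, -0.123, -0.065], 'effort': [0.0, -39.066, 18.74, 4.22, 0.011, -0.0], 'tcp_pos': [0.207, 0.589, 0.221], 'ee_rot': [[0.943, -0.333, -0.001], [-0.333, -0.943, -0.002], [0.0, 0.002, -1.0]], 'wrist_force': [0.036, -0.106, 0.196], 'moment': [-0.032, -0.027, -0.014], 'gripper_force': 0.0, 'gripper_width': 1.002}
scene [0.14  0.472 0.935]
top [ 0.275 -0.117  1.169]
```

View pics/scene0.png

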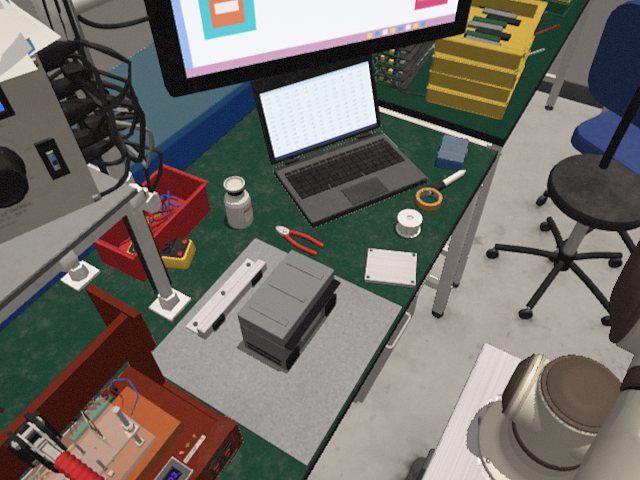

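View pics/top0.png

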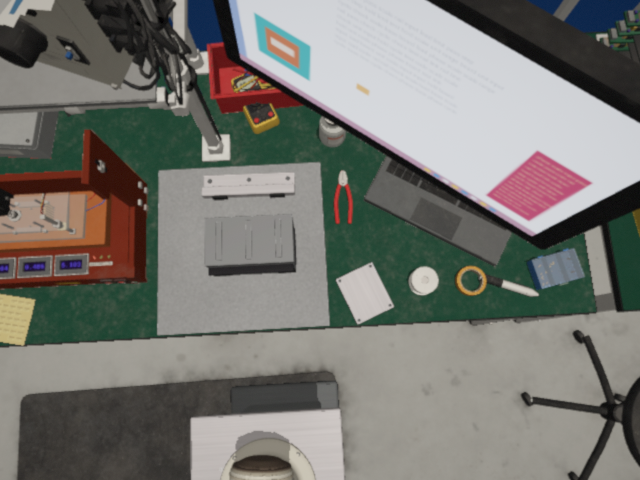

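```bash
python3 - <<'E'
from h import *
W=np.load("pics/top0.npy");p=cv2.imread("pics/top0.png")
def rect(m,name):
    m=m.astype(np.uint8); n,l,st,c=cv2.connectedComponentsWithStats(m)
    k=1+np.argmax(st[1:,4]); q=W[l==k]
    (c,s,a)=cv2.minAreaRect((q[:,:2]*1000).astype(np.float32))
    print(name,np.round(c,1),np.round(s,1),round(a,2),"z",np.round(np.nanmedian(q[:,2])*1000,1),len(q))
v,u=np.mgrid[:480,:640];z=W[...,2]
def box(a,b,c,d): return (u>a)&(u<b)&(v>c)&(v<d)
rect(box(190,310,205,290)&(z>.115)&(z<.14),"lid top")
rect(box(190,310,165,205)&(z>.024)&(z<.05),"rail")
rect(box(150,335,155,340)&(z>.003)&(z<.0085),"board")
rect(box(330,400,255,330)&(z>.0085)&(z<.03),"plate")
hsv=cv2.cvtColor(p,cv2.COLOR_BGR2HSV)
rect(box(330,400,255,330)&(hsv[...,1]<60)&(hsv[...,2]>120),"plate col")
rect(box(400,445,260,300)&(z>.03),"spool")
rect(box(325,360,165,230)&(z>.006)&(hsv[...,1]<300),"cutter")
for (a,b) in((250,243),(250,225),(250,262),(250,270),(250,185),(249,197),(215,196),(281,196),(340,210),(365,292)): print(a,b,np.round(W[b,a]*1000,1))
q=W[box(190,310,205,290)&(z>.1)&(z<.14)]
print(np.nanpercentile(q[:,2],[5,50,95]))
E
```

```text
lid top [502.6   9.5] [179.6 101.9] 89.61 z 124.9 4318
rail [635.3  20.1] [208.5  28.6] 89.37 z 31.2 989
board [516.4  40.8] [385.1 388.8] 0.89 z 5.7 15721
plate [ 392.8 -228.7] [109.7  90.4] 22.52 z 11.9 1864
plate col [ 394.5 -230.4] [113.   92.1] 23.02 z 11.6 2082
spool [ 411.1 -358.1] [56.5 56.7] 66.47 z 37.7 560
cutter [ 615.9 -195.8] [ 39.2 124.9] 86.22 z 9.1 342
250 243 [494.    5.3 128.1]
250 225 [532.    4.5 125.6]
250 262 [455.9   6.9 123.7]
250 270 [443.3  10.1 100.5]
250 185 [648.7  13.1  29.7]
249 197 [627.6  18.8   6.6]
215 196 [626.7  92.3  30.6]
281 196 [621.7 -55.5  20.9]
340 210 [ 587.9 -188.7   -2.4]
365 292 [ 394.5 -230.9   12.1]
[0.10946766 0.12471413 0.12816544]
```

```bash
python3 - <<'E'
from h import *
s=r.sense();i=cams.camera_info("wrist");R=np.array(s["ee_rot"])
c=-np.array(i["R"]).T@i["t"];print("cam in tool",np.round(R.T@(c-s["tcp_pos"]),3)); print(np.round(np.array(i["R"])@R,2))
W=np.load("pics/top0.npy");z=W[...,2]*1000;X=W[...,0]*1000;Y=W[...,1]*1000
def line(m,ybins,f):
    ys=[];xs=[]
    for a in ybins:
        k=m&(abs(Y-a)<3)
        if k.sum()>3: ys.append(a);xs.append(np.nanpercentile(X[k],f))
    p=np.polyfit(ys,xs,1);print(np.round(xs,1),"x(y=15)=%.1f yaw=%.2f"%(np.polyval(p,15),-np.degrees(np.arctan(p[0]))))
b=np.arange(-60,91,10)
g=(X>430)&(X<700)
line(g&(z>115)&(z<140),b-5,1);line(g&(z>115)&(z<140)&(X<580),b-5,99)
line(g&(z>25)&(z<40)&(X>580),b,2);line(g&(z>25)&(z<40)&(X>580),b,98)
line(g&(z>14)&(z<40)&(X>590),np.array([-55,-50,-45,-40,80,85,90]),2)
S=np.load("pics/scene0.npy")*1000
k=(S[...,0]>590)&(S[...,0]<680)&(S[...,1]>-120)&(S[...,1]<160)&(S[...,2]>24)&(S[...,2]<45)
q=S[k];print(len(q),cv2.minAreaRect(q[:,:2].astype(np.float32)),np.median(q[:,2]))
k=(S[...,0]>400)&(S[...,0]<580)&(S[...,1]>-120)&(S[...,1]<160)&(S[...,2]>118)&(S[...,2]<140)
q=S[k];print(len(q),cv2.minAreaRect(q[:,:2].astype(np.float32)),np.median(q[:,2]))
p=cv2.imread("pics/top0.png")[160:300,140:400];cv2.imwrite("pics/crop.png",cv2.resize(p,None,fx=3,fy=3,interpolation=cv2.INTER_CUBIC))
E
```

```text
cam in tool [ 0.066 -0.001 -0.163]
[[-0.    1.   -0.  ]
 [-0.97 -0.   -0.24]
 [-0.24  0.    0.97]]
[452.1 452.  452.3 452.5 452.4 452.9 452.2 452.4 452.7 453.  452.7 452.8
 453.1 453.3 453.6 452.8] x(y=15)=452.7 yaw=-0.44
[549.4 549.8 550.7 550.9 550.9 549.5 549.7 550.2 551.6 550.1 550.7 551.3
 551.4 550.6 550.3 550.6] x(y=15)=550.5 yaw=-0.32
[622.  620.8 620.6 623.2 626.3 627.  626.6 627.3 627.9 626.8 627.6 627.4
 628.3 623.4 624.1 623.2] x(y=15)=625.2 yaw=-1.26
[646.7 648.  644.7 645.8 646.5 646.9 647.9 648.  646.8 646.7 647.5 647.6
 649.5 648.4 646.7 647.2] x(y=15)=647.2 yaw=-0.58
[621.  620.8 620.7 620.5 622.9 622.9 622.7] x(y=15)=621.7 yaw=-0.89
1043 ((631.6260986328125, 21.128097534179688), (209.93923950195312, 29.928977966308594), 89.30943298339844) 30.621541169689444
4319 ((499.5190124511719, 10.538436889648438), (181.71267700195312, 101.62924194335938), 89.4757080078125) 124.375923650177
```

View pics/crop.png

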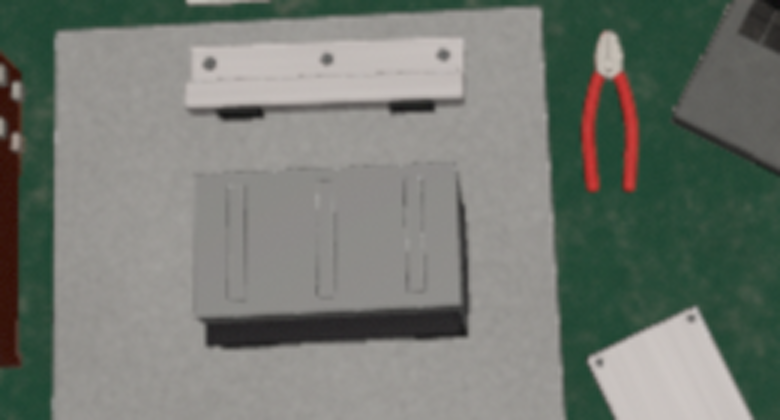

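>>> {"op": "play_rows", "data": {"commands": "0 -0.9 0 0 0 0.45;0 -1 0 0 0 0.45;0.2 -1 0 0 0 0.45;0.2 -1 0 0 0 0.45;0.2 -1 0 0 0 0.46;0.2 -1 0 0 0 0;0.3 -1 0 0 0 0;0.3 -1 0 0 0 0;0.3 -1 0 0 0 0;0.3 -1 0 0 0 0;0.3 -1 0 0 -0.3 0;0.3 -1 0 0 -0.3 0;0.3 -1 0 0 -0.4 0;0.3 -1 0 0 -0.5 0;0.3 -1 0 0 -0.5 0;0.3 -1 0 0 -0.5 0;0.3 -1 0 0 -0.5 0", "grip": 0}}

```text
time_s: 1.8
tcp_pos: [0.3305, 0.0815, 0.2224]
ee_rot: [[0.899, 0.002, 0.438], [0.002, -1.0, 0.001], [0.438, -0.0, -0.899]]
wrist_force: [1.3, -0.8, 0.3]
gripper_width: 0.003
gripper_force: 0.0
```

>>> {"op": "play_rows", "data": {"commands": "0.4 0 -0.6 0 -0.4 0;0.4 0 -0.9 0 -0.4 0;0.4 0 -1 0 -0.4 0;0.4 0 -1 0 -0.4 0;0.3 0 -1 0 -0.4 0;0.2 0 -1 0 0 0;0.1 0 -0.8 0 0 0;0 0 -0.3 0 0 0;0 0 0 0 0 0"}}

```text
time_s: 2.7
tcp_pos: [0.4706, 0.1123, 0.1857]
ee_rot: [[0.848, -0.016, 0.53], [-0.002, -1.0, -0.026], [0.53, 0.021, -0.848]]
wrist_force: [-0.3, -0.8, 0.1]
gripper_width: 0.006
gripper_force: 0.0
```

```bash
python3 - <<'E'
from h import *
s=r.sense();print({k:np.round(v,3).tolist() for k,v in s.items()})
E
```

```text
{'time_s': 2.7, 'joints': [25.474, -2.351, -61.241, 81.379, -14.74, -13.34], 'joint_velocities': [1.54, -1.93, -0.031, -2.668, -0.763, 1.221], 'effort': [-0.179, -12.313, 15.342, 0.951, -0.188, -0.125], 'tcp_pos': [0.471, 0.112, 0.186], 'ee_rot': [[0.848, -0.016, 0.53], [-0.002, -1.0, -0.026], [0.53, 0.021, -0.848]], 'wrist_force': [-0.256, -0.822, 0.12], 'moment': [0.005, 1.08, 0.033], 'gripper_force': 0.0, 'gripper_width': 0.006}
```

>>> {"op": "play_rows", "data": {"commands": "-0.3 0 0.8 0 0.4 0;-0.3 0 0.8 0 0.7 0;-0.3 0 0.8 0 0.9 0;0 0 0.8 0 0.9 0;0 -0.5 0.6 0 0.8 0;0 -0.5 0 0 0 0;0 0 0 0 0 0"}}

```text
time_s: 3.4
tcp_pos: [0.4962, 0.0582, 0.2735]
ee_rot: [[0.945, -0.057, 0.323], [-0.029, -0.996, -0.09], [0.326, 0.076, -0.942]]
wrist_force: [-0.4, -0.1, -0.9]
gripper_width: 0.004
gripper_force: 0.0
```

```bash
python3 - <<'E'
from h import *
from scipy.optimize import least_squares
from scipy.spatial.transform import Rotation as Ro
s=r.sense()
print({k:np.round(s[k],4).tolist() for k in("joints","tcp_pos","ee_rot")})
D=[([85.405,22.09,.379,-.03,-68.412,-14.817],[.207,.589,.221],[[.943,-.333,-.001],[-.333,-.943,-.002],[0,.002,-1]]),
([25.474,-2.351,-61.241,81.379,-14.74,-13.34],[.4706,.1123,.1857],[[.848,-.016,.53],[-.002,-1,-.026],[.53,.021,-.848]]),
(s["joints"],s["tcp_pos"],s["ee_rot"])]
import pickle;pickle.dump(D,open("D.pkl","wb"))
def fk(q,P):
    h,L1,a,L2,L3,b,c,w=P
    q=np.radians(q)
    A=Ro.from_euler("z",q[0]+b).as_matrix()
    p=np.array([0,0,h])+A@[c,0,0]
    A=A@Ro.from_euler("y",q[1]).as_matrix(); p=p+A@[0,0,L1]
    A=A@Ro.from_euler("y",-q[2]).as_matrix(); p=p+A@[L2,0,a]
    return p,A,q
for s4 in(1,-1):
  for s6 in (1,-1):
    def full(q,P):
        p,A,q=fk(q,P)
        A=A@Ro.from_euler("x",s4*q[3]).as_matrix()@Ro.from_euler("y",-q[4]).as_matrix()
        p=p+A@[P[4],0,0]
        A=A@Ro.from_euler("x",s6*q[5]+P[7]).as_matrix()
        return p,A@np.array([[0,0,1],[0,-1,0],[1,0,0.]])
    def res(P):
        o=[]
        for q,t,R in D:
            p,A=full(q,P);o+=list((p-t)*5)+list((A-np.array(R)).ravel()*.5)
        return np.array(o+list(.002*(np.array(P[:5])-[.3,.35,.03,.35,.25])))
    for w0 in(0,1.57,3.14,-1.57):
        f=least_squares(res,[.3,.35,0.03,.35,.25,-.26,0,w0]);print(s4,s6,round(f.cost,6),np.round(f.x,4),np.round(np.abs(f.fun).max(),4)) if f.cost<.05 else 0
E
```

```text
{'joints': [33.9014, -1.5425, -31.3929, 19.7696, -48.8677, 41.9591], 'tcp_pos': [0.4962, 0.0582, 0.2735], 'ee_rot': [[0.9448, -0.0567, 0.3228], [-0.029, -0.9955, -0.09], [0.3265, 0.0757, -0.9422]]}
```

```bash
cat > kin.py <<'E'
import numpy as np,pickle
from scipy.optimize import least_squares
from scipy.spatial.transform import Rotation as Ro
rm=lambda a,t:Ro.from_euler(a,t).as_matrix()
T0=np.array([[0,0,1],[0,-1,0],[1,0,0.]])
# P: h L1 a L2 L3 b c w e(lateral) g(wrist offset) o4 o5
def full(q,P,s4,s6):
    h,L1,a,L2,L3,b,c,w,e,g,o23=P; q=np.radians(q)
    A=rm("z",q[0]+b); p=np.array([0,0,h])+A@[c,e,0]
    A=A@rm("y",q[1]); p=p+A@[0,0,L1]
    A=A@rm("y",-q[2]+o23); p=p+A@[L2,0,a]
    A=A@rm("x",s4*q[3])@rm("y",-q[4]-o23); p=p+A@[L3,0,g]
    return p,A@rm("x",s6*q[5]+w)@T0
def fit(D):
    best=[]
    for s4 in(1,-1):
      for s6 in(1,-1):
        def res(P):
            o=[]
            for q,t,R in D:
                p,A=full(q,P,s4,s6);o+=list((p-t)*5)+list((A-np.array(R)).ravel())
            return np.array(o+list(.004*(np.array(P)-[.3,.35,.03,.35,.25,0,0,0,0,0,0])))
        for b0 in(-.26,-1.57,1.57):
         for w0 in(0,1.57,3.14,-1.57):
            f=least_squares(res,[.3,.35,0.03,.35,.25,b0,0,w0,0,0,0]);best.append((f.cost,s4,s6,f.x,np.abs(f.fun).max()))
    best.sort(key=lambda t:t[0]);return best
E
python3 - <<'E'
from kin import *
D=pickle.load(open("D.pkl","rb"))
for b in fit(D)[:4]:print(round(b[0],6),b[1:3],np.round(b[3],3),round(b[4],4))
E
```

```text
0.003952 (-1, -1) [-0.149  0.629  0.196  0.058  0.382 -0.002  0.084  1.57  -0.159  0.155
  0.005] 0.0592
0.003952 (-1, -1) [-0.149  0.629  0.196  0.058  0.382 -0.002  0.084  1.57  -0.159  0.155
  0.005] 0.0592
0.003952 (-1, -1) [-0.149  0.629  0.196  0.058  0.382 -0.002  0.084  1.57  -0.159  0.155
  0.005] 0.0592
0.003952 (-1, -1) [-0.149  0.629  0.196  0.058  0.382 -0.002  0.084  1.57  -0.159  0.155
  0.005] 0.0592
```

```bash
sed -i 's/h,L1,a,L2,L3,b,c,w,e,g,o23=P/h,L1,a,L2,L3,b,c,w,e,g,o23,e4=P/; s/p=p+A@\[L3,0,g\]/p=p+A@[L3,e4,g]/; s/0,0,0,0,0,0\])))/0,0,0,0,0,0,0])))/; s/0,w0,0,0,0\])/0,w0,0,0,0,0])/' kin.py
python3 - <<'E'
from kin import *
D=pickle.load(open("D.pkl","rb"))
B=fit(D)
for b in B[:30:6]:
  print(round(b[0],6),b[1:3],np.round(b[3],3),round(b[4],4))
b=B[0]
for q,t,R in D:
  p,A=full(q,b[3],b[1],b[2]);print(np.round(p-t,4),np.round((A-np.array(R)).ravel(),3))
E
```

```text
2.1e-05 (-1, -1) [ 1.590e-01  5.670e-01  2.000e-03  4.180e-01  3.100e-01  0.000e+00
 -0.000e+00  1.571e+00 -1.000e-03  2.000e-03  0.000e+00 -1.580e-01] 0.0063
2.1e-05 (-1, -1) [ 1.590e-01  5.670e-01  2.000e-03  4.180e-01  3.100e-01  0.000e+00
 -0.000e+00  1.571e+00 -1.000e-03  2.000e-03  0.000e+00 -1.580e-01] 0.0063
0.000179 (-1, -1) [ 1.590e-01  5.670e-01  2.000e-03  4.180e-01  3.100e-01  0.000e+00
 -0.000e+00 -4.712e+00 -1.000e-03  2.000e-03  0.000e+00 -1.580e-01] 0.0188
0.168715 (1, -1) [ 13.621  -4.689   6.73  -15.329  -7.615  -2.226   4.222  -0.617   6.617
  -1.161  -2.271  -6.042] 0.3445
1.92251 (-1, 1) [ 5.623 -1.945 -2.48   6.135 -2.86  -2.146  2.162 -0.658  2.904 -0.196
  1.026 -2.311] 0.9118
[ 0. -0.  0.] [ 0.  0.  0.  0. -0. -0.  0.  0.  0.]
[-0. -0.  0.] [ 0.  0. -0. -0.  0. -0. -0.  0.  0.]
[ 0.  0. -0.] [-0. -0. -0. -0.  0.  0.  0. -0. -0.]
```

```bash
cat >> kin.py <<'E'
P0=np.array([.159,.567,.002,.418,.310,0,0,np.pi/2,-.001,.002,0,-.158])
try: P0=np.load("P0.npy")
except Exception: pass
lo=np.array([-179.83,-69.29,-61.27,-181.25,-171.15,-177.46]);hi=np.array([179.83,118.12,80.66,117.63,-9.14,177.46])
fk=lambda q:full(q,P0,-1,-1)
def toolR(tilt,yaw=0,flip=0):
    # tilt deg from vertical, pointing forward along yaw; flip 0: tool y=(0,-1,0)
    R=rm("z",np.radians(yaw))@rm("y",-np.radians(tilt))@np.diag([1,-1,-1.])
    return R@rm("z",np.radians(flip))
def ik(p,R,seeds):
    S=[]
    for q0 in seeds:
        def res(q):
            a,A=fk(q);return np.r_[(a-p)*5,(A-R).ravel()]
        f=least_squares(res,np.clip(q0,lo+.5,hi-.5),bounds=(lo,hi),x_scale=30)
        if f.cost<1e-5 and not any(np.abs(f.x-s).max()<2 for s in S): S.append(f.x)
    return S
E
python3 - <<'E'
from kin import *
b=fit(pickle.load(open("D.pkl","rb")))[0];np.save("P0.npy",b[3])
import kin;kin.P0=b[3]
rng=np.random.default_rng(0);seeds=[rng.uniform(lo,hi) for _ in range(25)]
for flip in(0,180):
  for x,y,tilt,yaw in((.43,.08,38,0),(.44,.08,30,0),(.43,.08,38,25),(.43,.08,38,-25),(.43,-.06,38,0),(.43,-.06,38,-25),(.50,.08,38,0)):
    S=ik(np.array([x,y,.026]),toolR(tilt,yaw,flip),seeds)
    print(flip,x,y,tilt,yaw,[(np.round(s).astype(int).tolist(),round(min((s-lo).min(),(hi-s).min()))) for s in S])
E
```

```text
0 0.43 0.08 38 0 [([-17, 20, -60, -158, -28, -96], 1)]
0 0.44 0.08 30 0 []
0 0.43 0.08 38 25 [([-2, 16, -40, -93, -16, -155], 7)]
0 0.43 0.08 38 -25 []
0 0.43 -0.06 38 0 [([-23, 15, -43, -105, -14, -147], 5)]
0 0.43 -0.06 38 -25 []
0 0.5 0.08 38 0 [([-12, 21, -50, -157, -20, -102], 11)]
180 0.43 0.08 38 0 [([-17, 20, -60, -158, -28, 84], 1)]
180 0.44 0.08 30 0 []
180 0.43 0.08 38 25 [([-2, 16, -40, -93, -16, 25], 7)]
180 0.43 0.08 38 -25 []
180 0.43 -0.06 38 0 [([-23, 15, -43, -105, -14, 33], 5)]
180 0.43 -0.06 38 -25 []
180 0.5 0.08 38 0 [([-12, 21, -50, -157, -20, 78], 11)]
```

```bash
cat > srch.py <<'E'
from kin import *
from multiprocessing import Pool
rng=np.random.default_rng(1)
seeds=[np.r_[rng.uniform(-60,60),rng.uniform(-30,60),rng.uniform(-61,10),rng.uniform(-181,117),rng.uniform(-90,-10),rng.uniform(-177,177)] for _ in range(30)]
def job(a):
    y,x,tilt,yaw=a
    S=ik(np.array([x,y,.026]),toolR(tilt,yaw,0),seeds)
    return a,[(np.round(s).astype(int).tolist(),round(min((s-lo)[:5].min(),(hi-s)[:5].min()))) for s in S]
if __name__=="__main__":
    with Pool() as p:
        for a,S in p.map(job,[(y,x,t,w) for y in(.08,-.06) for x in(.43,) for t in(36,41,45) for w in(-15,0,15,30)]): print(a,S)
E
nproc; time OMP_NUM_THREADS=1 python3 srch.py
```

```text
4
(0.08, 0.43, 36, -15) []
(0.08, 0.43, 36, 0) [([-15, 18, -57, -156, -22, -100], 4)]
(0.08, 0.43, 36, 15) []
(0.08, 0.43, 36, 30) [([4, 15, -39, -80, -15, -169], 6)]
(0.08, 0.43, 41, -15) []
(0.08, 0.43, 41, 0) []
(0.08, 0.43, 41, 15) [([-16, 19, -50, -126, -25, -117], 12)]
(0.08, 0.43, 41, 30) [([-9, 18, -41, -97, -24, -141], 15)]
(0.08, 0.43, 45, -15) []
(0.08, 0.43, 45, 0) []
(0.08, 0.43, 45, 15) [([-23, 24, -56, -134, -37, -101], 5)]
(0.08, 0.43, 45, 30) [([-17, 21, -45, -106, -32, -125], 17)]
(-0.06, 0.43, 36, -15) [([-33, 17, -53, -144, -18, -110], 8)]
(-0.06, 0.43, 36, 0) []
(-0.06, 0.43, 36, 15) [([-15, 15, -39, -78, -18, -167], 9)]
(-0.06, 0.43, 36, 30) [([-18, 18, -36, -69, -28, -162], 19)]
(-0.06, 0.43, 41, -15) [([-38, 22, -61, -153, -35, -95], 0)]
(-0.06, 0.43, 41, 0) [([-32, 18, -47, -118, -23, -125], 14)]
(-0.06, 0.43, 41, 15) [([-27, 18, -41, -93, -26, -143], 17)]
(-0.06, 0.43, 41, 30) [([-26, 20, -36, -78, -34, -147], 24)]
(-0.06, 0.43, 45, -15) []
(-0.06, 0.43, 45, 0) [([-41, 22, -53, -127, -35, -106], 8)]
(-0.06, 0.43, 45, 15) [([-34, 21, -43, -101, -33, -128], 18)]
(-0.06, 0.43, 45, 30) [([-31, 22, -37, -84, -39, -136], 24)]
real	0m6.276s
user	0m21.704s
sys	0m0.218s
```

```bash
cat >> kin.py <<'E'
def R3(tilt,yaw,psi):
    t,w=np.radians([tilt,yaw]);z=np.array([np.sin(t)*np.cos(w),np.sin(t)*np.sin(w),-np.cos(t)])
    k=np.radians(psi);hrz=np.array([np.sin(k),-np.cos(k)])  # psi>0: right end forward
    y=np.r_[hrz,-(hrz@z[:2])/z[2]];y/=np.linalg.norm(y)
    return np.c_[np.cross(y,z),y,z]
g=np.mgrid[-1:1:9j,-1:1:25j,0:1:25j].reshape(3,-1).T*[.0375,.095,.12]+[0,0,-.19]
tip=np.array([[a*.0095,b*.015,-.004] for a in(-1,1) for b in(-1,0,1)])
def clear(R,heading,side):
    """side +1 left. tip touching bumper face; min x distance (case frame) of body to lip plane, mm; contact y offset"""
    H=rm("z",-np.radians(heading))
    T=(H@R@tip.T).T; c=T[:,0].max()          # tip front, = bumper face plane
    G=(H@R@g.T).T; zz=G[:,2]+.026
    m=(zz>.085)&(zz<.135)
    return 1000*((c-.010)-G[m,0].max()),1000*c, 1000*(G[:,2].min()+.026)
E
cat > srch2.py <<'E'
from kin import *
from multiprocessing import Pool
rng=np.random.default_rng(1)
seeds=[np.r_[rng.uniform(-50,20),rng.uniform(5,30),rng.uniform(-61,-30),rng.uniform(-160,-60),rng.uniform(-45,-10),rng.uniform(-177,177)] for _ in range(8)]
def job(a):
    side,tilt,yaw,psi=a; R=R3(tilt,yaw,psi)
    c=min(clear(R,h,side)[0] for h in ((0,-10) if side>0 else (-10,10)))
    if c<8: return None
    pts=[(.435,.08),(.465,.085)] if side>0 else [(.42,-.065),(.465,-.065)]
    m=[]
    for x,y in pts:
        S=ik(np.array([x,y,.026]),R,seeds)
        if not S: return None
        m.append(max((min((s-lo).min(),(hi-s).min()),tuple(np.round(s).astype(int))) for s in S))
    return a,round(c),[(round(k[0]),)+k[1] for k in m]
if __name__=="__main__":
    with Pool() as p:
        Z=[z for z in p.map(job,[(s,t,w,k) for s in(1,-1) for t in(39,42,45) for w in(0,10,20,30) for k in(-10,-5,0,5,10)]) if z]
    for s in(1,-1):
        for z in sorted([z for z in Z if z[0][0]==s],key=lambda z:-min(min(k[0] for k in z[2]),15)-.5*z[1])[:7]: print(z)
E
OMP_NUM_THREADS=1 python3 srch2.py
```

```text
((1, 45, 10, -5), 9, [(1, np.int64(-23), np.int64(25), np.int64(-60), np.int64(-144), np.int64(-41), np.int64(-115)), (6, np.int64(-19), np.int64(25), np.int64(-55), np.int64(-144), np.int64(-36), np.int64(-119))])
```

```bash
sed -i 's/m=(zz>.085)&(zz<.135)/L=side*G[:,1];m=(zz>.085)\&(zz<.135)\&(L<.015)/' kin.py
sed -i 's/c<8/c<5/; s/(39,42,45)/(38,41,43,45)/; s/(0,10,20,30)/(-15,0,5,10,15,20)/; s/(-10,-5,0,5,10)/(-10,-5,0,5,10,15)/' srch2.py
sed -i 's/tuple(np.round(s).astype(int))/tuple(np.round(s).astype(int).tolist())/' srch2.py
OMP_NUM_THREADS=1 python3 srch2.py
```

```text
((1, 43, 20, -10), 6, [(13, -17, 20, -48, -119, -28, -157), (14, -13, 20, -43, -118, -25, -163)])
((1, 43, 20, -5), 5, [(13, -17, 20, -48, -119, -28, -152), (15, -13, 20, -43, -118, -25, -157)])
((1, 45, 20, -10), 8, [(11, -20, 22, -51, -123, -33, -150), (15, -16, 22, -46, -123, -30, -155)])
((1, 41, 15, -10), 7, [(12, -15, 19, -49, -125, -24, -150), (11, -11, 19, -44, -123, -20, -156)])
((1, 45, 20, -5), 7, [(11, -20, 22, -51, -123, -33, -144), (15, -16, 22, -46, -123, -30, -149)])
((1, 43, 15, -10), 9, [(9, -19, 21, -52, -130, -30, -142), (14, -15, 21, -48, -130, -27, -147)])
((1, 43, 15, -5), 6, [(9, -19, 21, -52, -130, -30, -136), (14, -15, 21, -48, -130, -27, -141)])
((-1, 45, 10, 10), 17, [(15, -38, 21, -46, -107, -33, -122), (20, -32, 21, -41, -107, -30, -128)])
((-1, 45, 10, 15), 17, [(15, -38, 21, -46, -107, -33, -115), (20, -32, 21, -41, -107, -30, -121)])
((-1, 45, 15, 10), 17, [(17, -36, 20, -44, -100, -34, -134), (22, -30, 22, -39, -99, -31, -140)])
((-1, 45, 15, 15), 17, [(17, -36, 20, -44, -100, -34, -127), (22, -30, 22, -39, -99, -31, -133)])
((-1, 45, 20, 15), 17, [(20, -35, 21, -42, -94, -35, -138), (23, -29, 22, -37, -93, -33, -144)])
((-1, 45, 20, 10), 16, [(20, -35, 21, -42, -94, -35, -145), (23, -29, 22, -37, -93, -33, -151)])
((-1, 43, 10, 10), 15, [(17, -34, 19, -45, -103, -29, -130), (16, -28, 20, -40, -102, -25, -137)])
```

```bash
cat >> kin.py <<'E'
FL=np.diag([-1,-1,1.])
def solve(p,R,q0):
    f=least_squares(lambda q:np.r_[(fk(q)[0]-p)*5,(fk(q)[1]-R).ravel()],np.clip(q0,lo+.5,hi-.5),bounds=(lo,hi),x_scale=30);return f.x,f.cost
def rows(poses,p,R):
    """rounded rows through list of (p,R), tracking the rounding"""
    out=[]
    for pt,Rt in poses:
        while 1:
            d=(pt-p)/.03;w=Ro.from_matrix(Rt@R.T).as_rotvec()/.15
            m=max(abs(d).max(),abs(w).max(),1.05*np.linalg.norm(w),np.linalg.norm(d)/1.6); k=np.ceil(m-.02) or 1
            d=np.round(np.clip(d/k,-1,1),2);w=np.round(np.clip(w/k,-1,1),2)
            out.append(" ".join("%g"%(v+0) for v in np.r_[d,w]))
            p=p+d*.03;R=Ro.from_rotvec(w*.15).as_matrix()@R
            if k<=1:break
    return out,p,R
def jpath(qs,n):
    o=[]
    for a,b,m in zip(qs[:-1],qs[1:],n): o+=[a+(b-a)*t for t in np.linspace(0,1,m+1)[1:]]
    return o
def low(q):
    p,R=fk(q);G=(R@np.r_[g,tip].T).T+p
    return G[:,2].min()
E
python3 - <<'E'
from h import r
from kin import *
s=r.sense();q=np.array(s["joints"]);p=np.array(s["tcp_pos"]);R=np.array(s["ee_rot"])
print(np.round(q,1),np.round(fk(q)[0]-p,4))
Rl=R3(43,15,-10)@FL;Rr=R3(45,10,10)@FL
print("clear/contact offs",clear(Rl@FL,0,1),clear(Rl@FL,-10,1),clear(Rr@FL,-10,-1),clear(Rr@FL,10,-1))
qs0=np.array([-17,20,-50,-130,-30,38])
ql,c=solve(np.array([.425,.085,.028]),Rl,qs0);print(np.round(ql),c)
qh,c=solve(np.array([.425,.085,.16]),Rl,ql);print("high",np.round(qh),c)
m=(q+qh)/2;m[1]-=10;m[2]+=5
J=jpath([q,m,qh,ql],[11,11,5])
for k in J[::2]:
    a,A=fk(k);print(np.round(k),np.round(a,3),np.round(A[:,2],2),round(low(k),3))
out,pe,Re=rows([fk(k) for k in J],p,R);print(len(out));print(";".join(out))
E
```

```text
[ 33.9  -1.5 -31.4  19.8 -48.9  42. ] [ 0.  0. -0.]
clear/contact offs (np.float64(8.932104172573654), np.float64(6.76891415195267), np.float64(20.798249983986196)) (np.float64(8.783851963996192), np.float64(4.995540176590462), np.float64(20.798249983986196)) (np.float64(20.379897076654668), np.float64(8.784848784022744), np.float64(48.9809703885628)) (np.float64(16.870057685088803), np.float64(3.8890872965260126), np.float64(48.9809703885628))
[ -20.   20.  -54. -132.  -31.   40.] 1.1114120411883403e-30
high [  7.  -2. -42. -82.  -9. -36.] 0.022619631616505036
[ 33.  -2. -31.  15. -47.  38.] [0.488 0.06  0.267] [ 0.32 -0.02 -0.95] 0.268
[ 30.  -4. -31.   6. -43.  31.] [0.473 0.068 0.259] [ 0.33  0.11 -0.94] 0.257
[ 28.  -6. -31.  -3. -40.  24.] [0.463 0.078 0.258] [ 0.36  0.23 -0.91] 0.254
[ 25.  -8. -32. -12. -36.  17.] [0.457 0.089 0.262] [ 0.41  0.34 -0.85] 0.257
[ 23. -10. -32. -22. -33.  10.] [0.454 0.099 0.272] [ 0.47  0.42 -0.77] 0.261
[ 21. -12. -32. -31. -29.   3.] [0.455 0.107 0.286] [ 0.55  0.47 -0.69] 0.263
[ 18. -10. -33. -40. -25.  -4.] [0.451 0.109 0.256] [ 0.58  0.48
[... 1482 characters left out ...]
9;-0.02 -0.01 -0.22 0.32 0.18 -0.39;-0.03 -0.03 -0.22 0.31 0.19 -0.4;-0.03 -0.04 -0.22 0.31 0.18 -0.39;-0.03 -0.05 -0.22 0.31 0.18 -0.41;-0.04 -0.04 -0.21 0.3 0.19 -0.41;-0.04 -0.06 -0.22 0.3 0.18 -0.42;-0.03 -0.07 -0.21 0.3 0.17 -0.41;-0.05 -0.07 -0.21 0.3 0.18 -0.43;-0.05 -0.07 -0.21 0.3 0.17 -0.42;-0.05 -0.09 -0.21 0.29 0.17 -0.43;-0.06 -0.09 -0.21 0.29 0.17 -0.44;-0.07 -0.09 -0.21 0.29 0.17 -0.44;-0.06 -0.09 -0.21 0.29 0.17 -0.44;-0.08 -0.1 -0.2 0.28 0.16 -0.45;-0.08 -0.11 -0.21 0.28 0.16 -0.45;-0.39 0.17 -0.71 -0.06 0.24 0.08;-0.4 0.16 -0.71 -0.05 0.24 0.07;-0.41 0.38 -0.95 -0.01 0.27 0.09;0.03 0.23 -0.6 -0.01 0.08 -0.03;0.42 -0.11 -0.4 -0.1 -0.05 -0.16;0.69 -0.6 -0.35 -0.27 -0.11 -0.29
```

```bash
cat >> kin.py <<'E'
def penet(q,case,marg=.012):
    """case=(cx,cy,heading): True if body/finger sample enters inflated case box or bench"""
    p,R=fk(q)
    fg=np.mgrid[-1:1:3j,-1:1:3j,0:1:8j].reshape(3,-1).T*[.0095,.015,.07]+[0,0,-.07]
    G=(R@np.r_[g,fg].T).T+p
    L=(G-[case[0],case[1],0])@rm("z",np.radians(case[2]))
    mx=marg
    ins=(L[:,0]>-.066-mx)&(L[:,0]<.05+mx)&(np.abs(L[:,1])<.09+mx)&(L[:,2]<.127+mx)
    return ins.sum()+ (G[:,2]<.012).sum()
def plan(q0,q1,case,n=300,seed=0,spread=(15,20,15,40,15,40)):
    rng=np.random.default_rng(seed);best=None
    for i in range(n):
        m=(q0+q1)/2+(rng.normal(size=6)*spread if i else 0);m=np.clip(m,lo+2,hi-2)
        J=jpath([q0,m,q1],[12,12]); bad=sum(penet(k,case)*(1 if j<20 else (penet(k,case,.003)>0)) for j,k in enumerate(J[:-1]))
        F=[fk(k) for k in J]; L=sum(max(np.abs(b[0]-a[0]).max()/.03,np.linalg.norm(Ro.from_matrix(b[1]@a[1].T).as_rotvec())/.143,np.abs(kb-ka).max()/12) for a,b,ka,kb in zip(F[:-1],F[1:],J[:-1],J[1:]))
        c=L+1000*bad
        if best is None or c<best[0]: best=(c,m,bad)
    c,m,bad=best
    J=jpath([q0,m,q1],[60,60]);F=[fk(q0)]+[fk(k) for k in J];J=[q0]+J
    # resample
    out=[];i=0
    while i<len(J)-1:
        j=i+1
        while j+1<len(J) and np.abs(F[j+1][0]-F[i][0]).max()<.0285 and np.linalg.norm(Ro.from_matrix(F[j+1][1]@F[i][1].T).as_rotvec())<.14 and np.abs(J[j+1]-J[i])[:].max()<11: j+=1
        out.append(j);i=j
    return c,bad,m,[J[j] for j in out]
E
cat > pl1.py <<'E'
from h import r
from kin import *
s=r.sense();q=np.array(s["joints"]);p=np.array(s["tcp_pos"]);R=np.array(s["ee_rot"])
Rl=R3(43,15,-10)@FL
ql,c=solve(np.array([.425,.085,.028]),Rl,np.array([-17,20,-50,-130,-30,38]))
c,bad,m,J=plan(q,ql,(.5015,.0097,-.4))
print(c,bad,np.round(m))
for k in J[::3]: print(np.round(k),np.round(fk(k)[0],3),np.round(fk(k)[1][:,2],2),round(low(k),3))
out,pe,Re=rows([fk(k) for k in J],p,R);print(len(out));print("\n".join(";".join(out[i:i+20]) for i in range(0,len(out),20)))
E
time python3 pl1.py
```

```text
23.280375533373277 0 [-11.  10. -51. -96. -38.  18.]
[ 32.  -1. -32.  16. -49.  41.] [0.482 0.05  0.253] [ 0.28 -0.07 -0.96] 0.253
[ 28.   0. -34.   4. -47.  39.] [0.438 0.033 0.197] [ 0.16  0.02 -0.99] 0.199
[ 23.   1. -36.  -7. -46.  36.] [0.393 0.029 0.152] [ 0.07  0.13 -0.99] 0.153
[ 19.   2. -38. -19. -45.  34.] [0.351 0.036 0.117] [ 0.02  0.25 -0.97] 0.116
[ 15.   4. -40. -30. -44.  32.] [0.317 0.052 0.091] [ 0.01  0.37 -0.93] 0.09
[ 10.   5. -42. -42. -43.  29.] [0.293 0.074 0.075] [ 0.05  0.47 -0.88] 0.072
[  6.   6. -44. -54. -42.  27.] [0.28  0.098 0.066] [ 0.12  0.55 -0.82] 0.063
[  1.   7. -46. -65. -41.  25.] [0.281 0.121 0.063] [ 0.22  0.6  -0.77] 0.059
[ -3.   8. -48. -77. -40.  22.] [0.293 0.137 0.063] [ 0.34  0.6  -0.72] 0.057
[ -8.  10. -50. -88. -39.  20.] [0.315 0.145 0.066] [ 0.46  0.57 -0.68] 0.058
[ -14.   14.  -52. -108.  -36.   26.] [0.367 0.135 0.059] [ 0.61  0.42 -0.67] 0.044
[ -20.   20.  -54. -132.  -31.   40.] [0.425 0.085 0.028] [ 0.66  0.18 -0.73] 0.02
34
-0.46 -0.28 -0.69 0.31 0.28 -0.48;-0.48 -0.23 -0.66 0.31 0.27 -0.48;-0.49 -0.18 -0.62 0.31 0.26 -0
[... 333 characters left out ...]
-0.21 0.28 0.19 -0.58;-0.27 0.25 -0.18 0.28 0.19 -0.6;-0.23 0.26 -0.15 0.27 0.19 -0.59;-0.18 0.26 -0.13 0.27 0.18 -0.6;-0.13 0.27 -0.1 0.27 0.18 -0.61;-0.09 0.27 -0.08 0.26 0.17 -0.61;-0.04 0.26 -0.05 0.26 0.17 -0.62
0 0.25 -0.04 0.27 0.17 -0.62;0.05 0.24 -0.01 0.25 0.17 -0.62;0.1 0.21 -0.01 0.26 0.16 -0.63;0.13 0.19 0.01 0.26 0.16 -0.63;0.18 0.15 0.02 0.25 0.16 -0.63;0.21 0.13 0.03 0.25 0.15 -0.64;0.24 0.08 0.03 0.25 0.15 -0.64;0.27 0.05 0.04 0.25 0.15 -0.64;0.29 0 0.03 0.25 0.14 -0.64;0.54 -0.07 -0.01 0.26 0.14 -0.87;0.92 -0.27 -0.26 -0.01 0.06 -0.91;0.86 -0.51 -0.35 -0.07 0.15 -0.91;0.71 -0.68 -0.41 -0.11 0.22 -0.85;0.36 -0.48 -0.28 -0.07 0.18 -0.5
real	0m7.118s
user	0m7.527s
sys	0m0.180s
```

>>> {"op": "play_rows", "data": {"commands": "-0.46 -0.28 -0.69 0.31 0.28 -0.48;-0.48 -0.23 -0.66 0.31 0.27 -0.48;-0.49 -0.18 -0.62 0.31 0.26 -0.5;-0.5 -0.14 -0.58 0.31 0.25 -0.51;-0.51 -0.09 -0.54 0.31 0.24 -0.52;-0.5 -0.05 -0.5 0.3 0.24 -0.52;-0.5 0 -0.47 0.3 0.23 -0.54;-0.48 0.04 -0.43 0.3 0.22 -0.54;-0.47 0.08 -0.38 0.29 0.22 -0.55;-0.44 0.12 -0.36 0.3 0.21 -0.56;-0.42 0.15 -0.31 0.28 0.21 -0.57;-0.38 0.18 -0.28 0.29 0.2 -0.57;-0.35 0.2 -0.25 0.28 0.2 -0.58;-0.31 0.23 -0.21 0.28 0.19 -0.58;-0.27 0.25 -0.18 0.28 0.19 -0.6;-0.23 0.26 -0.15 0.27 0.19 -0.59;-0.18 0.26 -0.13 0.27 0.18 -0.6;-0.13 0.27 -0.1 0.27 0.18 -0.61;-0.09 0.27 -0.08 0.26 0.17 -0.61;-0.04 0.26 -0.05 0.26 0.17 -0.62"}}

```text
time_s: 5.4
tcp_pos: [0.2776, 0.1066, 0.0632]
ee_rot: [[-0.209, -0.966, 0.151], [-0.778, 0.258, 0.573], [-0.593, 0.003, -0.805]]
wrist_force: [0.5, 0.4, 0.3]
gripper_width: 0.006
gripper_force: 0.0
```

>>> {"op": "play_rows", "data": {"commands": "0 0.25 -0.04 0.27 0.17 -0.62;0.05 0.24 -0.01 0.25 0.17 -0.62;0.1 0.21 -0.01 0.26 0.16 -0.63;0.13 0.19 0.01 0.26 0.16 -0.63;0.18 0.15 0.02 0.25 0.16 -0.63;0.21 0.13 0.03 0.25 0.15 -0.64;0.24 0.08 0.03 0.25 0.15 -0.64;0.27 0.05 0.04 0.25 0.15 -0.64;0.29 0 0.03 0.25 0.14 -0.64;0.54 -0.07 -0.01 0.26 0.14 -0.87;0.92 -0.27 -0.26 -0.01 0.06 -0.91;0.86 -0.51 -0.35 -0.07 0.15 -0.91;0.71 -0.68 -0.41 -0.11 0.22 -0.85;0.36 -0.48 -0.28 -0.07 0.18 -0.5;0 0 0 0 0 0"}}

```text
time_s: 6.9
tcp_pos: [0.4246, 0.0849, 0.0265]
ee_rot: [[-0.736, 0.161, 0.658], [0.36, 0.916, 0.178], [-0.574, 0.368, -0.732]]
wrist_force: [-0.5, -0.7, 0.1]
gripper_width: 0.006
gripper_force: 0.0
```

```bash
python3 - <<'E'
from h import *
from kin import *
s=r.sense();print({k:np.round(v,3).tolist() for k,v in s.items() if k not in("effort",)});print(np.round(R3(43,15,-10)@FL,3))
E
```

```text
{'time_s': 6.9, 'joints': [-19.656, 20.488, -53.156, -130.41, -30.704, 39.028], 'joint_velocities': [1.048, -1.962, -0.786, 5.708, -0.944, -2.149], 'tcp_pos': [0.425, 0.085, 0.027], 'ee_rot': [[-0.736, 0.161, 0.658], [0.36, 0.916, 0.178], [-0.574, 0.368, -0.732]], 'wrist_force': [-0.528, -0.676, 0.093], 'moment': [-0.364, 1.28, 0.052], 'gripper_force': 0.0, 'gripper_width': 0.006}
[[-0.735  0.162  0.659]
 [ 0.36   0.916  0.177]
 [-0.575  0.367 -0.731]]
```

>>> {"op": "play_rows", "data": {"commands": "0.2 0 0 0 0 0;0.2 0 0 0 0 0;0.15 0.02 0 0 0 0;0.15 0.03 0 0 0 0;0.15 0.04 0 0 0 0;0.15 0.04 0 0 0 0;0.1 0.04 0 0 0 0;0 0 0 0 0 0"}}

```text
time_s: 7.7
tcp_pos: [0.4555, 0.0916, 0.027]
ee_rot: [[-0.738, 0.155, 0.657], [0.354, 0.918, 0.181], [-0.575, 0.366, -0.732]]
wrist_force: [-5.3, 1.8, 2.1]
gripper_width: 0.005
gripper_force: 2.7
```

```bash
cat >> h.py <<'E'
def box(xr,zr,W,yr=(-.15,.16)):
    X=W*1000;return (X[...,0]>xr[0])&(X[...,0]<xr[1])&(X[...,2]>zr[0])&(X[...,2]<zr[1])&(X[...,1]>yr[0]*1000)&(X[...,1]<yr[1]*1000)
def casepose(show=None):
    """lid top rectangle -> case centre (mm) and heading, from both fixed cameras"""
    for n,(ox,oy) in(("top",(0,0)),("scene",(2.5,-1))):
        p,W,i=cloud(n)
        hsv=cv2.cvtColor(p,cv2.COLOR_BGR2HSV)
        m=box((400,640),(112,135),W).astype(np.uint8)
        m=cv2.morphologyEx(m,cv2.MORPH_OPEN,np.ones((3,3),np.uint8))
        c,l,st,_=cv2.connectedComponentsWithStats(m);k=1+np.argmax(st[1:,4]);q=W[l==k]*1000
        (cc,s,a)=cv2.minAreaRect(q[:,:2].astype(np.float32))
        if s[0]<s[1]: a+=90
        a=(a-90+90)%180-90
        print(n,"centre",np.round(np.array(cc)+[ox,oy],1),"size",np.round(s,1),"heading %.1f"%a,len(q))
        if show: cv2.imwrite(f"pics/{show}_{n}.png",p)
E
python3 -c "
from h import *
casepose()"
```

```text
top centre [509.4   9.4] size [180.5 101. ] heading -8.0 4309
scene centre [509.    9.6] size [180.9 102.8] heading -7.7 4469
```

>>> {"op": "play_rows", "data": {"commands": "0.1 0.03 0 0 0 0;0.1 0.04 0 0 0 0;0.06 0.02 0 0 0 0;0 0 0 0 0 0;-0.3 0 0 0 0 0;-0.5 0 0 0 0 0"}}

```text
time_s: 8.4
tcp_pos: [0.4431, 0.0932, 0.0284]
ee_rot: [[-0.733, 0.155, 0.662], [0.355, 0.917, 0.179], [-0.58, 0.367, -0.728]]
wrist_force: [-0.3, 0.1, -0.6]
gripper_width: 0.01
gripper_force: 0.0
```

```bash
cat > pl2.py <<'E'
import sys
from h import *
from kin import *
casepose()
E
python3 pl2.py; cat > pl3.py <<'E'
from h import r
from kin import *
import sys,json
# args: x y side cx cy heading
x,y,side,cx,cy,hd=map(float,sys.argv[1:7]); seed=int(sys.argv[7]) if len(sys.argv)>7 else 0
s=r.sense();q=np.array(s["joints"]);p=np.array(s["tcp_pos"]);R=np.array(s["ee_rot"])
Rt=(R3(43,15,-10) if side>0 else R3(45,10,10))@FL
q1,c=solve(np.array([x,y,.028]),Rt,q);print("q1",np.round(q1),"cost",c, "contact offs",clear(Rt@FL,hd,side)[1])
c,bad,m,J=plan(q,q1,(cx,cy,hd),n=120,spread=(8,8,8,15,8,15));print(c,bad)
for k in J[::2]: print(np.round(k),np.round(fk(k)[0],3),round(low(k),3))
out,pe,Re=rows([fk(k) for k in J],p,R);print(len(out));print(";".join(out))
E
python3 pl3.py .39 -.066 -1 .512 .0095 -10.5
```

```text
top centre [512.5   9. ] size [180.3 101.3] heading -11.3 4307
scene centre [512.4   9.2] size [181.5 103.1] heading -11.6 4464
q1 [ -42.   20.  -49. -105.  -35.   61.] cost 6.215846308517211e-22 contact offs 8.895910631107165
6.961460068481962 0
[ -22.   19.  -54. -126.  -33.   36.] [0.415 0.077 0.038] 0.028
[ -34.   17.  -57. -114.  -40.   40.] [0.373 0.043 0.052] 0.039
[ -38.   18.  -53. -110.  -37.   51.] [ 0.385 -0.013  0.039] 0.033
[ -42.   20.  -49. -105.  -35.   61.] [ 0.39  -0.066  0.028] 0.024
7
-0.83 -0.54 0.37 0.21 -0.19 0;-0.93 -0.2 0.37 0.23 -0.18 0.02;-0.49 -0.92 0.09 -0.47 -0.27 0.44;0.23 -0.95 -0.22 -0.7 -0.11 0.42;0.17 -0.92 -0.21 -0.65 -0.08 0.38;0.11 -0.87 -0.19 -0.61 -0.05 0.36;0.07 -0.91 -0.18 -0.6 -0.03 0.36
```

>>> {"op": "play_rows", "data": {"commands": "-0.83 -0.54 0.37 0.21 -0.19 0;-0.93 -0.2 0.37 0.23 -0.18 0.02;-0.49 -0.92 0.09 -0.47 -0.27 0.44;0.23 -0.95 -0.22 -0.7 -0.11 0.42;0.17 -0.92 -0.21 -0.65 -0.08 0.38;0.11 -0.7 -0.19 -0.61 -0.05 0.36;0.07 -0.76 -0.18 -0.6 -0.03 0.36;0.5 0 0 0 0 0;0.5 0 0 0 0 0;0.2 0 0 0 0 0;0.15 0 0 0 0 0;0.15 -0.02 0 0 0 0;0.15 -0.02 0 0 0 0;0.15 -0.02 0 0 0 0;0.15 -0.02 0 0 0 0;0.15 -0.02 0 0 0 0;0.15 -0.02 0 0 0 0;0 0 0 0 0 0"}}

```text
time_s: 10.3
tcp_pos: [0.4574, -0.0612, 0.027]
ee_rot: [[-0.698, -0.173, 0.695], [-0.124, 0.985, 0.121], [-0.705, -0.001, -0.709]]
wrist_force: [-4.7, -2.6, 1.0]
gripper_width: 0.005
gripper_force: 2.2
```

```bash
python3 pl2.py
```

```text
top centre [525.4  14.4] size [181.2 101. ] heading -2.2 4270
scene centre [525.5  14.4] size [182.2 102.9] heading -1.9 4419
```

>>> {"op": "play_rows", "data": {"commands": "0.15 0 0 0 0 0;0.15 0 0 0 0 0;0.15 -0.02 0 0 0 0;0.15 -0.02 0 0 0 0;0.15 -0.02 0 0 0 0;0.1 -0.02 0 0 0 0;0 0 0 0 0 0"}}

```text
time_s: 11.1
tcp_pos: [0.4828, -0.0635, 0.0269]
ee_rot: [[-0.698, -0.173, 0.695], [-0.124, 0.985, 0.121], [-0.705, -0.001, -0.709]]
wrist_force: [-3.3, -2.6, 0.5]
gripper_width: 0.004
gripper_force: 2.1
```

```bash
python3 pl2.py
```

```text
top centre [537.   20.2] size [101.9 180.4] heading 7.3 4271
scene centre [536.7  20.2] size [101.8 182. ] heading 6.9 4398
```

>>> {"op": "play_rows", "data": {"commands": "0.12 -0.03 0 0 0 0;0.1 -0.03 0 0 0 0;0 0 0 0 0 0;-0.3 0 0 0 0 0;-0.5 0 0 0 0 0"}}

```text
time_s: 11.7
tcp_pos: [0.4686, -0.0646, 0.0291]
ee_rot: [[-0.692, -0.175, 0.7], [-0.123, 0.985, 0.124], [-0.711, -0.001, -0.703]]
wrist_force: [-0.6, 0.6, -0.0]
gripper_width: 0.003
gripper_force: 0.0
```

```bash
python3 pl2.py; python3 pl3.py .425 .092 1 .539 .021 9.5
```

```text
top centre [539.6  20.8] size [101.7 179.9] heading 10.2 4242
scene centre [539.2  20.6] size [101.3 183.1] heading 10.5 4369
q1 [ -19.   21.  -55. -134.  -32.   42.] cost 5.2527709490357346e-24 contact offs 8.263881871030694
5.040094827042211 0
[ -30.   20.  -44. -112.  -28.   51.] [ 0.46  -0.041  0.031] 0.027
[ -27.   18.  -51. -127.  -27.   56.] [0.434 0.013 0.034] 0.029
[ -21.   18.  -56. -137.  -29.   51.] [0.416 0.07  0.031] 0.024
6
-0.21 0.8 0.1 0.24 0.08 -0.36;-0.36 0.89 0.06 0.24 0.12 -0.41;-0.49 0.91 0.04 0.24 0.18 -0.48;-0.75 0.94 0 0.26 0.31 -0.63;0.15 0.94 -0.11 0.79 -0.03 -0.27;0.29 0.74 -0.1 0.73 -0.05 -0.06
```

>>> {"op": "play_rows", "data": {"commands": "-0.21 0.8 0.1 0.24 0.08 -0.36;-0.36 0.89 0.06 0.24 0.12 -0.41;-0.49 0.91 0.04 0.24 0.18 -0.48;-0.75 0.94 0 0.26 0.31 -0.63;0.15 0.94 -0.11 0.79 -0.03 -0.27;0.29 0.45 -0.1 0.73 -0.05 -0.06;0.6 0 0 0 0 0;0.4 0 0 0 0 0;0.2 0 0 0 0 0;0.15 0.07 0 0 0 0;0.15 0.07 0 0 0 0;0.15 0.07 0 0 0 0;0.15 0.06 0 0 0 0;0.15 0.06 0 0 0 0;0.15 0.06 0 0 0 0;0 0 0 0 0 0"}}

```text
time_s: 13.4
tcp_pos: [0.4871, 0.0959, 0.0276]
ee_rot: [[-0.737, 0.159, 0.657], [0.357, 0.917, 0.179], [-0.574, 0.366, -0.732]]
wrist_force: [-6.7, 0.9, 3.1]
gripper_width: 0.006
gripper_force: 2.9
```

```bash
python3 pl2.py
```

```text
top centre [550.3  21.5] size [180.7 101.8] heading -0.9 4225
scene centre [550.1  20.6] size [183.9 101.7] heading -1.3 4380
```

>>> {"op": "play_rows", "data": {"commands": "0.12 0.05 0 0 0 0;0.12 0.05 0 0 0 0;0.12 0.05 0 0 0 0;0 0 0 0 0 0;-0.3 0 0 0 0 0;-0.5 0 0 0 0 0"}}

```text
time_s: 14.1
tcp_pos: [0.4774, 0.0994, 0.0288]
ee_rot: [[-0.733, 0.159, 0.661], [0.358, 0.917, 0.177], [-0.578, 0.366, -0.729]]
wrist_force: [-0.0, -0.7, 0.4]
gripper_width: 0.005
gripper_force: 0.0
```

```bash
python3 pl2.py; python3 pl3.py .44 -.050 -1 .556 .021 -5
```

```text
top centre [555.   21.1] size [180.2 101.6] heading -6.0 4213
scene centre [554.4  21.5] size [180.9 102.1] heading -6.2 4338
q1 [ -34.   20.  -45. -110.  -31.   57.] cost 1.5073520424134087e-20 contact offs 7.63885553694502
5.2503782243246855 0
[ -16.   21.  -46. -127.  -25.   35.] [0.47  0.069 0.027] 0.019
[ -23.   20.  -46. -120.  -25.   42.] [0.452 0.015 0.023] 0.017
[ -31.   19.  -47. -112.  -26.   49.] [ 0.424 -0.04   0.019] 0.015
[ -34.   20.  -45. -110.  -31.   57.] [ 0.44  -0.05   0.028] 0.024
7
-0.13 -1 -0.03 -0.39 -0.07 0.26;-0.27 -0.88 -0.05 -0.39 -0.06 0.25;-0.35 -0.93 -0.06 -0.42 -0.05 0.29;-0.41 -0.89 -0.06 -0.42 -0.02 0.28;-0.52 -0.94 -0.07 -0.45 -0.01 0.31;0.48 -0.3 0.25 -0.36 -0.45 0.73;0.06 -0.03 0.04 -0.04 -0.06 0.1
```

>>> {"op": "play_rows", "data": {"commands": "-0.13 -1 -0.03 -0.39 -0.07 0.26;-0.27 -0.88 -0.05 -0.39 -0.06 0.25;-0.35 -0.93 -0.06 -0.42 -0.05 0.29;-0.41 -0.89 -0.06 -0.42 -0.02 0.28;-0.52 -0.94 -0.07 -0.45 -0.01 0.31;0.48 -0.3 0.25 -0.36 -0.45 0.73;0.06 -0.03 0.04 -0.04 -0.06 0.1;0.6 0 0 0 0 0;0.5 0 0 0 0 0;0.2 0 0 0 0 0;0.15 -0.06 0 0 0 0;0.15 -0.06 0 0 0 0;0.15 -0.06 0 0 0 0;0.15 -0.06 0 0 0 0;0 0 0 0 0 0"}}

```text
time_s: 15.7
tcp_pos: [0.4972, -0.0564, 0.0277]
ee_rot: [[-0.697, -0.176, 0.696], [-0.124, 0.984, 0.125], [-0.707, 0.001, -0.708]]
wrist_force: [-4.5, -0.3, 2.6]
gripper_width: 0.006
gripper_force: 2.4
```

```bash
python3 pl2.py
```

```text
top centre [560.8  21.8] size [101.4 180.2] heading 0.7 4196
scene centre [560.6  22.2] size [102.  181.5] heading 0.6 4321
```

>>> {"op": "play_rows", "data": {"commands": "0.12 -0.05 0 0 0 0;0.12 -0.05 0 0 0 0;0.05 -0.02 0 0 0 0;0 0 0 0 0 0;-0.3 0 0 0 0 0;-0.5 0 0 0 0 0"}}

```text
time_s: 16.4
tcp_pos: [0.4843, -0.0605, 0.0289]
ee_rot: [[-0.693, -0.177, 0.699], [-0.125, 0.984, 0.125], [-0.71, -0.001, -0.704]]
wrist_force: [-0.2, -0.7, -0.3]
gripper_width: 0.007
gripper_force: 0.0
```

```bash
python3 pl2.py; python3 pl3.py .46 .092 1 .565 .022 4
```

```text
top centre [564.4  22. ] size [101.6 180.4] heading 4.5 4206
scene centre [563.9  21.7] size [101.6 183.3] heading 4.1 4296
q1 [ -15.   21.  -49. -131.  -27.   35.] cost 6.538868240363489e-25 contact offs 7.42350016536479
4.978773221229506 0
[ -27.   19.  -40. -108.  -28.   42.] [ 0.482 -0.035  0.043] 0.038
[ -22.   16.  -44. -114.  -29.   34.] [0.475 0.02  0.063] 0.055
[ -17.   20.  -47. -127.  -27.   35.] [0.466 0.075 0.037] 0.029
6
0.02 0.83 0.5 0.55 -0.07 -0.35;-0.11 0.93 0.45 0.56 -0.05 -0.34;-0.13 0.91 0.21 0.52 0.04 -0.33;-0.12 0.94 -0.41 0.39 0.3 -0.36;-0.2 0.91 -0.45 0.36 0.37 -0.38;-0.19 0.56 -0.3 0.21 0.26 -0.26
```

>>> {"op": "play_rows", "data": {"commands": "0.02 0.83 0.5 0.55 -0.07 -0.35;-0.11 0.93 0.45 0.56 -0.05 -0.34;-0.13 0.91 0.21 0.52 0.04 -0.33;-0.12 0.94 -0.41 0.39 0.3 -0.36;-0.2 0.91 -0.45 0.36 0.37 -0.38;-0.19 0.56 -0.3 0.21 0.26 -0.26;0.5 0 0 0 0 0;0.4 0 0 0 0 0;0.2 0 0 0 0 0;0.15 0.05 0 0 0 0;0.15 0.05 0 0 0 0;0.1 0.05 0 0 0 0;0 0 0 0 0 0"}}

```text
time_s: 17.8
tcp_pos: [0.5046, 0.097, 0.0279]
ee_rot: [[-0.736, 0.159, 0.658], [0.357, 0.917, 0.177], [-0.575, 0.365, -0.732]]
wrist_force: [-6.2, 0.3, 2.9]
gripper_width: 0.007
gripper_force: 3.0
```

```bash
python3 pl2.py
```

```text
top centre [568.9  21.5] size [179.7 102.3] heading -0.2 4196
scene centre [568.6  21.5] size [182.3 102.1] heading -0.9 4272
```

>>> {"op": "play_rows", "data": {"commands": "0.07 0.02 0 0 0 0;0.07 0.02 0 0 0 0;0.07 0 0 0 0 0;0 0 0 0 0 0"}}

```text
time_s: 18.3
tcp_pos: [0.5086, 0.0984, 0.0272]
ee_rot: [[-0.738, 0.159, 0.656], [0.355, 0.918, 0.178], [-0.574, 0.364, -0.734]]
wrist_force: [-11.8, 0.7, 8.3]
gripper_width: 0.006
gripper_force: 6.1
```

>>> {"op": "play_rows", "data": {"commands": "0.07 0 0 0 0 0;0.07 0 0 0 0 0;0 0 0 0 0 0"}}

```text
time_s: 18.6
tcp_pos: [0.5091, 0.0986, 0.026]
ee_rot: [[-0.741, 0.159, 0.652], [0.354, 0.918, 0.178], [-0.57, 0.363, -0.737]]
wrist_force: [-20.3, -0.6, 13.9]
gripper_width: 0.007
gripper_force: 10.7
```

```bash
python3 pl2.py
```

```text
top centre [570.4  21.7] size [180.4 101.7] heading -2.2 4142
scene centre [569.7  21.5] size [182.4 103.9] heading -2.8 4289
```

>>> {"op": "play_rows", "data": {"commands": "-0.3 0 0 0 0 0;-0.4 0 0 0 0 0;-0.3 0 0 0 0 0;0 0 0 0 0 0"}}

```text
time_s: 19.1
tcp_pos: [0.4862, 0.0971, 0.0282]
ee_rot: [[-0.734, 0.162, 0.659], [0.359, 0.917, 0.175], [-0.576, 0.365, -0.731]]
wrist_force: [-0.8, 0.4, -1.4]
gripper_width: 0.007
gripper_force: 0.0
```

```bash
python3 pl3.py .475 -.052 -1 .570 .0216 -2.5
```

```text
q1 [ -29.   21.  -41. -109.  -28.   51.] cost 1.804087374160088e-24 contact offs 7.043494608010745
5.461464759559254 0
[ -15.   19.  -48. -133.  -22.   40.] [0.467 0.075 0.032] 0.025
[ -22.   18.  -50. -132.  -23.   54.] [0.45  0.03  0.034] 0.029
[ -27.   20.  -44. -116.  -27.   52.] [ 0.471 -0.026  0.031] 0.026
6
-0.63 -0.74 0.12 -0.6 0.04 0.06;-0.76 -0.56 0.06 -0.59 0.11 0.08;0.18 -0.94 0.02 -0.48 -0.21 0.54;0.43 -0.94 -0.04 -0.3 -0.24 0.59;0.26 -0.92 -0.08 -0.27 -0.18 0.51;0.15 -0.87 -0.09 -0.25 -0.11 0.45
```

>>> {"op": "play_rows", "data": {"commands": "-0.63 -0.74 0.12 -0.6 0.04 0.06;-0.76 -0.56 0.06 -0.59 0.11 0.08;0.18 -0.94 0.02 -0.48 -0.21 0.54;0.43 -0.94 -0.04 -0.3 -0.24 0.59;0.26 -0.92 -0.08 -0.27 -0.18 0.51;0.15 -0.87 -0.09 -0.25 -0.11 0.45;0.5 0 0 0 0 0;0.3 0 0 0 0 0;0.1 0 0 0 0 0;0.1 0 0 0 0 0;0.1 -0.02 0 0 0 0;0.1 -0.02 0 0 0 0;0 0 0 0 0 0"}}

```text
time_s: 20.4
tcp_pos: [0.5067, -0.052, 0.0262]
ee_rot: [[-0.701, -0.177, 0.691], [-0.126, 0.984, 0.124], [-0.702, -0.001, -0.712]]
wrist_force: [-16.0, -4.2, 9.3]
gripper_width: 0.007
gripper_force: 7.9
```

```bash
python3 pl2.py
```

```text
top centre [572.   21.6] size [179.2 101.6] heading -0.9 4164
scene centre [571.9  22.2] size [182.5 102.9] heading -0.7 4270
```

>>> {"op": "play_rows", "data": {"commands": "-0.3 0 0 0 0 0;-0.4 0 0 0 0 0;-0.3 0 0 0 0 0;0 0 0 0 0 0"}}

```text
time_s: 20.9
tcp_pos: [0.481, -0.0525, 0.0281]
ee_rot: [[-0.696, -0.175, 0.697], [-0.123, 0.985, 0.124], [-0.708, 0.001, -0.707]]
wrist_force: [0.4, -0.1, 1.8]
gripper_width: 0.007
gripper_force: 0.0
```

```bash
cat > lid.py <<'E'
from h import r
from kin import *
s=r.sense();q0=np.array(s["joints"]);p0=np.array(s["tcp_pos"]);R0=np.array(s["ee_rot"])
print(np.round(p0,3),np.round(q0))
hx,hz,y=.622,.092,.0
for tilt0,tilt1,yaw in((45,45,10),(45,35,10),(45,30,0),(45,50,15),(42,60,10),(42,70,10)):
    q=q0.copy();res=[]
    for th in np.radians([-9,0,20,40,60,80,88]):
        tl=tilt0+(tilt1-tilt0)*max(th,0)/1.5
        R=R3(tl,yaw,0)@FL
        corner=np.array([hx-.116*np.cos(th)+.010,y,hz+.116*np.sin(th)-.011])
        off=(R@FL@np.array([.0095,0,0]))
        q,c=solve(corner-off,R,q)
        res.append((round(float(np.degrees(th))),"%.0e"%c,np.round(q).astype(int).tolist(),np.round(corner-off,3).tolist()))
    print(tilt0,tilt1,yaw);[print("  ",k) for k in res]
E
python3 lid.py
```

```text
[ 0.481 -0.053  0.028] [ -28.   21.  -39. -107.  -27.   49.]
45 45 10
   (-9, '3e-19', [-15, 17, -36, -107, -18, 22], [0.511, 0.001, 0.056])
   (0, '2e-22', [-10, 14, -35, -96, -14, 7], [0.509, 0.001, 0.074])
   (20, '1e-03', [-1, 9, -33, -77, -9, -19], [0.516, 0.001, 0.114])
   (40, '5e-03', [3, 7, -32, -62, -9, -38], [0.536, 0.001, 0.149])
   (60, '8e-03', [8, 7, -30, -43, -9, -60], [0.567, 0.001, 0.175])
   (80, '8e-03', [10, 9, -28, -30, -9, -75], [0.605, 0.001, 0.189])
   (88, '7e-03', [11, 10, -27, -27, -9, -78], [0.621, 0.001, 0.19])
45 35 10
   (-9, '3e-19', [-15, 17, -36, -107, -18, 22], [0.511, 0.001, 0.056])
   (0, '2e-22', [-10, 14, -35, -96, -14, 7], [0.509, 0.001, 0.074])
   (20, '4e-03', [1, 9, -33, -70, -9, -27], [0.516, 0.001, 0.114])
   (40, '1e-02', [11, 7, -35, -33, -9, -71], [0.536, 0.001, 0.15])
   (60, '5e-03', [16, 6, -38, 0, -9, -107], [0.566, 0.001, 0.176])
   (80, '7e-04', [16, 9, -38, 15, -9, -122], [0.604, 0.001, 0.19])
   (88, '5e-05', [16, 10, -37, 18, -9, -125], [0.62, 0.001, 0.192])
45 30 0
   (-9, '3e-20', [-21, 18, -44, -134, -21, 61], [0.511, 0.0, 
[... 1182 characters left out ...]
(60, '5e-29', [-4, 7, -28, -84, -12, -15], [0.568, 0.002, 0.174])
   (80, '2e-30', [-10, 10, -26, -98, -17, 1], [0.607, 0.002, 0.188])
   (88, '3e-31', [-13, 12, -25, -104, -20, 7], [0.623, 0.002, 0.189])
42 70 10
   (-9, '6e-30', [-6, 15, -33, -89, -10, -2], [0.51, 0.001, 0.057])
   (0, '3e-04', [-3, 13, -34, -82, -9, -12], [0.509, 0.001, 0.075])
   (20, '1e-20', [-7, 9, -34, -90, -13, -3], [0.517, 0.001, 0.114])
   (40, '2e-28', [-14, 8, -34, -102, -20, 11], [0.538, 0.002, 0.148])
   (60, '1e-17', [-20, 10, -34, -114, -29, 21], [0.569, 0.003, 0.174])
   (80, '6e-20', [-23, 15, -35, -124, -38, 30], [0.608, 0.003, 0.187])
   (88, '1e-20', [-24, 17, -35, -128, -43, 32], [0.624, 0.004, 0.189])
```

```bash
cat > lid2.py <<'E'
from h import r
from kin import *
s=r.sense();q0=np.array(s["joints"]);p0=np.array(s["tcp_pos"]);R0=np.array(s["ee_rot"])
hx,hz,y=.622,.092,.0
Rp=R3(46,12,0)@FL
F=[(np.array([.485,-.02,.035]),Rp),(np.array([.497,y,.05]),Rp)]
for d in np.r_[-9:84:14j]:
    th=np.radians(d); R=R3(46+20*max(th,0)/1.5,12,0)@FL
    F.append((np.array([hx-.116*np.cos(th)+.010,y,hz+.116*np.sin(th)-.011])-R@FL@np.array([.0095,0,0]),R))
q=q0
for a,A in F:
    qn,c=solve(a,A,q);print(np.round(a,3),np.round(qn).astype(int),"%.0e"%c,round(np.abs(qn-q).max()));q=qn
out,pe,Re=rows(F,p0,R0);print(len(out));print(";".join(out))
E
python3 lid2.py
```

```text
[ 0.485 -0.02   0.035] [ -26   21  -41 -112  -28   36] 4e-23 13
[0.497 0.    0.05 ] [ -20   18  -39 -110  -24   28] 2e-24 7
[0.511 0.001 0.056] [ -17   18  -37 -107  -21   22] 2e-30 6
[0.509 0.001 0.071] [ -14   15  -36 -100  -18   12] 2e-29 10
[0.51  0.001 0.085] [-13  13 -35 -98 -18   9] 3e-27 3
[0.512 0.002 0.099] [-13  12 -35 -98 -19   8] 4e-30 1
[0.517 0.002 0.113] [-14  10 -35 -98 -20   7] 2e-30 1
[0.522 0.002 0.126] [-14   9 -35 -99 -20   7] 1e-21 1
[0.53  0.002 0.139] [-14   9 -34 -99 -21   6] 3e-31 1
[0.539 0.002 0.15 ] [ -15    8  -33 -100  -22    7] 4e-29 1
[0.549 0.002 0.16 ] [ -16    8  -33 -102  -24    8] 4e-27 2
[0.561 0.003 0.169] [ -17    9  -32 -104  -25    9] 3e-25 2
[0.574 0.003 0.176] [ -18   10  -32 -107  -27   11] 5e-24 2
[0.587 0.003 0.182] [ -18   11  -31 -110  -28   13] 3e-23 3
[0.601 0.003 0.186] [ -19   12  -31 -113  -30   15] 7e-23 3
[0.616 0.004 0.189] [ -20   14  -30 -116  -33   17] 7e-23 3
17
0.07 0.54 0.12 0.7 0.08 -0.58;0.06 0.54 0.11 0.7 0.08 -0.58;0.4 0.67 0.5 0 0 0;0.46 0.05 0.21 0 0 0;-0.05 0 0.48 0 0 0;0.02 0 0.48 0.06 -0.13 -0.03;0.08 0.01 0.47 0.09 -0.18 -0.04;0.14 0 0.46 0.09 -0.18 -0.05;0.2 0.01 0.44 0.1 -0.18 -0.04;0.25 0 0.41 0.1 -0.17 -0.05;0.3 0.01 0.38 0.11 -0.18 -0.05;0.35 0 0.34 0.12 -0.17 -0.06;0.38 0.01 0.3 0.13 -0.17 -0.05;0.42 0 0.24 0.14 -0.17 -0.06;0.45 0.01 0.2 0.15 -0.16 -0.07;0.47 0.01 0.13 0.17 -0.17 -0.06;0.48 0.01 0.08 0.19 -0.16 -0.07
```

>>> {"op": "play_rows", "data": {"commands": "0.07 0.54 0.12 0.7 0.08 -0.58;0.06 0.54 0.11 0.7 0.08 -0.58;0.4 0.67 0.5 0 0 0;0.46 0.05 0.21 0 0 0;-0.05 0 0.48 0 0 0;0.02 0 0.48 0.06 -0.13 -0.03;0.08 0.01 0.47 0.09 -0.18 -0.04;0.14 0 0.46 0.09 -0.18 -0.05;0.2 0.01 0.44 0.1 -0.18 -0.04;0 0 0 0 0 0"}}

```text
time_s: 21.9
tcp_pos: [0.5245, 0.001, 0.1278]
ee_rot: [[-0.631, -0.0, 0.776], [0.201, 0.966, 0.164], [-0.75, 0.259, -0.609]]
wrist_force: [-1.1, -0.4, -0.8]
gripper_width: 0.004
gripper_force: 0.3
```

```bash
python3 - <<'E'
from h import *
p,W,i=cloud("scene");cv2.imwrite("pics/lid1.png",p[180:420,150:470])
E
```

```text
(no output)
```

View pics/lid1.png

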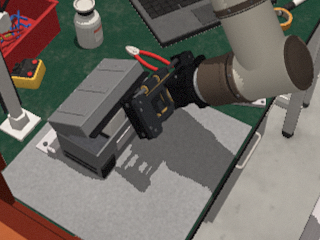

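The picture shows the lid partly raised (about 25–30°) by the fingers at (150,95), case still at the rail. I'll continue the arc.

>>> {"op": "play_rows", "data": {"commands": "0.25 0 0.41 0.1 -0.17 -0.05;0.3 0.01 0.38 0.11 -0.18 -0.05;0.35 0 0.34 0.12 -0.17 -0.06;0.38 0.01 0.3 0.13 -0.17 -0.05;0.42 0 0.24 0.14 -0.17 -0.06;0.22 0 0.1 0.07 -0.08 -0.03;0.23 0.01 0.1 0.08 -0.08 -0.04;0.23 0 0.07 0.08 -0.08 -0.03;0.24 0.01 0.06 0.09 -0.09 -0.03;0.24 0 0.04 0.09 -0.08 -0.03;0.24 0.01 0.04 0.1 -0.08 -0.04;0 0 0 0 0 0"}}

```text
time_s: 23.15
tcp_pos: [0.6171, 0.0028, 0.188]
ee_rot: [[-0.454, 0.0, 0.891], [0.371, 0.909, 0.189], [-0.81, 0.416, -0.413]]
wrist_force: [0.3, 0.7, -0.2]
gripper_width: 0.003
gripper_force: 0.0
```

```bash
python3 - <<'E'
from h import *
p,W,i=cloud("scene");a=p[180:420,150:470]
cv2.imwrite("pics/lid2.png",a);np.save("pics/lid2.npy",W)
m=box((500,760),(130,300),W,(-.09,.13));q=W[m]*1000
print(m.sum(),np.percentile(q,[2,50,98],axis=0).round())
E
```

```text
5992 [[504. -65. 133.]
 [653.  54. 227.]
 [756. 112. 292.]]
```

View pics/lid2.png

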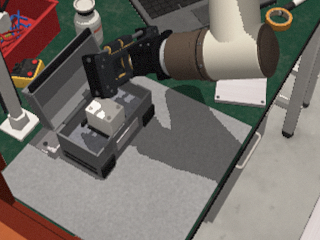

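```bash
python3 - <<'E'
from h import *
from kin import *
s=r.sense();print(np.round(s["joints"]))
W=np.load("pics/top0.npy")*1000
m=(W[...,2]>380)&(W[...,1]>-600)&(W[...,1]<100)
# monitor front edge: min x per y
for y in range(-500,101,100):
    k=m&(abs(W[...,1]-y)<15)
    if k.sum(): 
        j=np.nanargmin(np.where(k,W[...,0],9e9));print(y,W.reshape(-1,3)[j].round())
W=np.load("pics/lid2.npy")*1000
m=(W[...,0]>525)&(W[...,0]<620)&(abs(W[...,1]-22)<50)&(W[...,2]>97)&(W[...,2]<115)
q=W[m];print("block",len(q),cv2.minAreaRect(q[:,:2].astype(np.float32)),np.median(q[:,2]))
rng=np.random.default_rng(2)
seeds=[rng.uniform(lo,hi) for _ in range(60)]
for nm,p,y in(("pick",[.572,.0216,.064],-.8),("place",[.3935,-.2295,.026],22)):
  for fl in(0,180):
    for k in ik(np.array(p),toolR(0,y,fl),seeds): print(nm,fl,np.round(k).astype(int),round(min((k-lo).min(),(hi-k).min())))
E
```

```text
[ -20.   14.  -30. -115.  -32.   16.]
-400 [ 405. -414.  472.]
-300 [ 477. -314.  473.]
-200 [ 550. -215.  495.]
-100 [ 622. -115.  503.]
0 [696. -15. 489.]
100 [667.  87. 554.]
block 574 ((569.4918212890625, 23.336822509765625), (48.11452865600586, 61.327972412109375), 88.79468536376953) 100.26125170254076
pick 0 [ 18  26 -19   0 -45  71] 36
pick 180 [  18   26  -19    0  -45 -109] 36
place 0 [-10  21 -37   0 -32 122] 23
place 180 [-10  21 -37   0 -32 -58] 23
```

>>> {"op": "play_rows", "data": {"commands": "-0.7 -0.15 0.4 0 0 0;-1 -0.2 0.6 0 0 0;-1 -0.2 0.6 0 0 0;-0.5 0 0.3 0 0 0;0 0 0 0 0 0"}}

```text
time_s: 23.7
tcp_pos: [0.5193, -0.0128, 0.2481]
ee_rot: [[-0.451, -0.004, 0.893], [0.367, 0.911, 0.189], [-0.814, 0.413, -0.409]]
wrist_force: [0.9, 0.3, -0.8]
gripper_width: 0.008
gripper_force: 0.0
```

```bash
cat > pl4.py <<'E'
from h import r
import kin
from kin import *
def pen(q,case,marg=.012):
    p,R=fk(q)
    fg=np.mgrid[-1:1:3j,-1:1:7j,0:1:8j].reshape(3,-1).T*[.0095,.0585,.07]+[0,0,-.07]
    cam=np.array([[.066+a,b,-.163+c] for a in(-.02,.02) for b in(-.045,.045) for c in(-.02,.03)])
    fl=np.array([[a,b,c] for a in(-.05,0,.05) for b in(-.05,0,.05) for c in(-.2,-.25,-.31)])
    G=(R@np.r_[g,fg,cam,fl].T).T+p
    # wrist / forearm points (crude)
    A=[G]
    L=G-[.572,.0216,0]
    ins=(np.abs(L[:,0])<.066+marg)&(np.abs(L[:,1])<.09+marg)&(L[:,2]<.110+marg)
    lid=(L[:,0]>.045-.004)&(np.abs(L[:,1])<.1)&(L[:,2]<.215)
    mon=(G[:,2]>.40)&((G[:,0]-.696)*.808-(G[:,1]+.015)*.589>-.05)
    return ins.sum()+lid.sum()+mon.sum()+(G[:,2]<.02).sum()
kin.penet=pen
if __name__=="__main__":
    s=r.sense();q=np.array(s["joints"]);p=np.array(s["tcp_pos"]);R=np.array(s["ee_rot"])
    print(np.round(q),np.round(p,3),pen(q,None))
    q1,c=solve(np.array([.570,.0218,.20]),toolR(0,-.8,180),np.array([18,20,-15,0,-60,-109]));print(np.round(q1),c,pen(q1,None))
    c,bad,m,J=plan(q,q1,None,n=300);print(c,bad,np.round(m))
    for k in J[::3]: print(np.round(k),np.round(fk(k)[0],3),np.round(fk(k)[1][:,2],2),round(low(k),3))
    out,pe,Re=rows([fk(k) for k in J],p,R);print(len(out));print("\n".join(";".join(out[i:i+20]) for i in range(0,len(out),20)))
E
python3 pl4.py
```

```text
[-19.  -3. -33. -95. -28.  -7.] [ 0.519 -0.013  0.248] 0
[  18.   18.   -9.    0.  -63. -109.] 3.1077899032135036e-24 0
9.98105546373626 0 [ -3.  -5. -20. -31. -50. -77.]
[-17.  -3. -31. -86. -32. -17.] [ 0.513 -0.002  0.253] [ 0.85  0.29 -0.44] 0.212
[ -9.  -4. -26. -57. -41. -49.] [0.485 0.003 0.261] [ 0.65  0.45 -0.61] 0.234
[ -1.  -3. -19. -28. -51. -80.] [ 0.48  -0.033  0.278] [ 0.41  0.36 -0.84] 0.272
[ 12.  11. -13.  -9. -59. -99.] [ 0.537 -0.002  0.223] [ 0.1   0.16 -0.98] 0.223
12
-0.22 0.37 0.17 0.23 0.29 0.65;-0.31 0.25 0.06 0.15 0.42 0.56;-0.32 0.06 0.07 0.04 0.54 0.46;-0.29 -0.16 0.13 -0.07 0.62 0.32;-0.24 -0.36 0.21 -0.2 0.64 0.16;-0.15 -0.54 0.36 -0.32 0.63 0;0.23 -0.3 -0.01 -0.43 0.8 0.01;0.58 0.3 -0.66 -0.4 0.8 0.18;0.63 0.34 -0.61 -0.51 0.72 0.13;0.67 0.4 -0.57 -0.62 0.61 0.09;0.73 0.5 -0.51 -0.72 0.49 0.07;0.38 0.29 -0.24 -0.39 0.19 0.03
```

>>> {"op": "play_rows", "data": {"commands": "-0.22 0.37 0.17 0.23 0.29 0.65;-0.31 0.25 0.06 0.15 0.42 0.56;-0.32 0.06 0.07 0.04 0.54 0.46;-0.29 -0.16 0.13 -0.07 0.62 0.32;-0.24 -0.36 0.21 -0.2 0.64 0.16;-0.15 -0.54 0.36 -0.32 0.63 0;0.23 -0.3 -0.01 -0.43 0.8 0.01;0.58 0.3 -0.66 -0.4 0.8 0.18;0.63 0.34 -0.61 -0.51 0.72 0.13;0.67 0.4 -0.57 -0.62 0.61 0.09;0.73 0.5 -0.51 -0.72 0.49 0.07;0.38 0.29 -0.24 -0.39 0.19 0.03;0 0 0 0 0 0;0 0 0 0 0 0", "grip": 87}}

```text
time_s: 25.1
tcp_pos: [0.5709, 0.022, 0.1957]
ee_rot: [[-1.0, 0.017, -0.007], [0.017, 1.0, -0.001], [0.007, -0.001, -1.0]]
wrist_force: [-0.4, -1.3, -1.3]
gripper_width: 0.991
gripper_force: 0.0
```

```bash
python3 - <<'E'
from h import *
from kin import *
p,W,i=cloud("wrist");W=W*1000;cv2.imwrite("pics/w1.png",p)
s=r.sense();Rt=toolR(0,-.8,180);R=np.array(s["ee_rot"])
print(np.round(s["tcp_pos"],4),"width",s["gripper_width"],"rot err rows",np.round(Ro.from_matrix(Rt@R.T).as_rotvec()/.15,2),np.round(s["joints"]))
m=(W[...,0]>520)&(W[...,0]<620)&(abs(W[...,1]-22)<60)&(W[...,2]>96)&(W[...,2]<116)
m=cv2.morphologyEx(m.astype(np.uint8),cv2.MORPH_OPEN,np.ones((5,5),np.uint8))
n,l,st,_=cv2.connectedComponentsWithStats(m);k=1+np.argmax(st[1:,4]);q=W[l==k]
print("block",len(q),cv2.minAreaRect(q[:,:2].astype(np.float32)),np.median(q[:,2]))
E
```

```text
[0.5708 0.0212 0.1967] width 0.9949462235645524 rot err rows [ 0.   -0.04  0.03] [  18.   18.   -9.   -0.  -63. -109.]
block 5489 ((570.6326904296875, 23.211875915527344), (46.1177864074707, 59.44071960449219), 89.26493835449219) 101.40757461835764
```

View pics/w1.png

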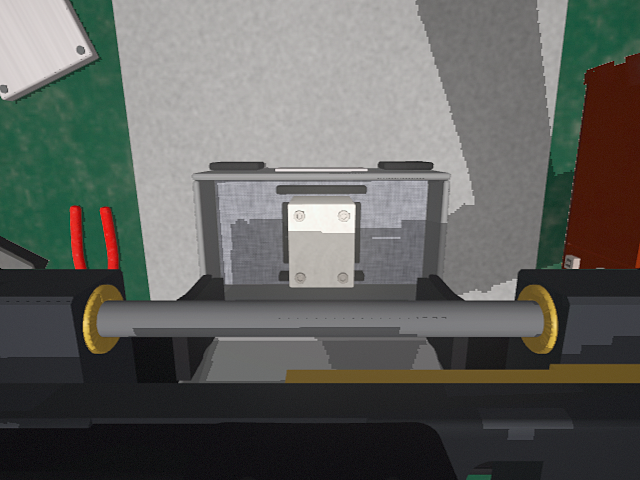

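>>> {"op": "play_rows", "data": {"commands": "0.02 0.05 -0.6 0 -0.04 0.03;0 0 -0.8 0 0 0;0 0 -0.8 0 0 0;0 0 -0.8 0 0 0;0 0 -0.7 0 0 0;0 0 -0.45 0 0 0;0 0 -0.25 0 0 0;0 0 0 0 0 0"}}

```text
time_s: 25.95
tcp_pos: [0.5712, 0.0217, 0.0656]
ee_rot: [[-1.0, 0.015, 0.002], [0.015, 1.0, -0.001], [-0.002, -0.001, -1.0]]
wrist_force: [0.3, 0.8, 0.5]
gripper_width: 0.999
gripper_force: 0.0
```

>>> {"op": "play_rows", "data": {"commands": "0 0 0 0 0 0;0 0 0 0 0 0;0 0 0 0 0 0;0 0 0 0 0 0;0 0 0 0 0 0;0 0 0 0 0 0;0 0 0 0 0 0;0 0 0 0 0 0", "grip": 35}}

```text
time_s: 26.75
tcp_pos: [0.5719, 0.0227, 0.0658]
ee_rot: [[-1.0, 0.014, 0.003], [0.014, 1.0, -0.001], [-0.003, -0.001, -1.0]]
wrist_force: [-0.4, -0.4, 1.1]
gripper_width: 0.527
gripper_force: 30.0
```

>>> {"op": "play_rows", "data": {"commands": "0 0 0.2 0 0 0;0 0 0.3 0 0 0;0 0 0.5 0 0 0;0 0 0.6 0 0 0;0 0 0.6 0 0 0;0 0 0.6 0 0 0;-0.1 0 0.5 0 0 0;-0.2 0 0.3 0 0 0;0 0 0 0 0 0"}}

```text
time_s: 27.65
tcp_pos: [0.5625, 0.0227, 0.175]
ee_rot: [[-1.0, 0.014, 0.004], [0.014, 1.0, -0.001], [-0.004, -0.001, -1.0]]
wrist_force: [0.2, -0.2, -4.2]
gripper_width: 0.525
gripper_force: 30.0
```

```bash
python3 - <<'E'
from h import *
from kin import *
import pl4
s=r.sense();print(np.round(s["tcp_pos"],4),s["gripper_force"],np.round(s["joints"]))
p0=np.array(s["tcp_pos"]);R0=np.array(s["ee_rot"]);q=np.array(s["joints"])
# plate from both cameras
for n in("top","scene"):
    W=np.load(f"pics/{n}0.npy")*1000
    m=(W[...,0]>320)&(W[...,0]<470)&(abs(W[...,1]+230)<75)&(W[...,2]>6.5 if n=="top" else W[...,2]>7)&(W[...,2]<20)
    c,l,st,_=cv2.connectedComponentsWithStats(m.astype(np.uint8));k=1+np.argmax(st[1:,4]);a=W[l==k]
    print(n,cv2.minAreaRect(a[:,:2].astype(np.float32)),np.median(a[:,2]))
W=np.load("pics/top0.npy");
# path: arc to above plate
pt=np.array([.3935,-.2295,.13]);F=[]
for t in np.linspace(0,1,15)[1:]:
    F.append((p0+(pt-p0)*t,toolR(0,-.8+23.5*t,180)))
for a,A in F[::3]+[F[-1],(pt-[0,0,.1],F[-1][1])]:
    q,c=solve(a,A,q);print(np.round(a,3),np.round(q).astype(int),"%.0e"%c)
out,_,_=rows(F,p0,R0);print(len(out),";".join(out))
E
```

```text
[0.5625 0.0227 0.175 ] 29.997265920974314 [  19.   18.  -13.    0.  -59. -110.]
top ((393.1157531738281, -228.676025390625), (109.95438385009766, 91.018798828125), 22.78934097290039) 11.67586491606496
scene ((389.79833984375, -227.54736328125), (109.95733642578125, 94.8427505493164), 22.3674373626709) 11.086120498108897
[0.55  0.005 0.172] [  17   17  -14    0  -58 -106] 2e-29
[ 0.514 -0.049  0.162] [ 12  15 -20   0 -56 -97] 5e-21
[ 0.478 -0.103  0.152] [  7  13 -24   0 -53 -86] 7e-22
[ 0.442 -0.157  0.143] [  0  11 -27   0 -51 -74] 4e-23
[ 0.406 -0.211  0.133] [ -7  11 -30   0 -49 -62] 4e-24
[ 0.394 -0.23   0.13 ] [-10  11 -30   0 -49 -58] 7e-22
[ 0.394 -0.23   0.03 ] [-10  20 -37   0 -33 -58] 8e-24
14 -0.4 -0.6 -0.11 0 0.03 0.19;-0.4 -0.6 -0.1 0 0 0.2;-0.41 -0.6 -0.11 0 0 0.19;-0.4 -0.6 -0.11 0 0 0.2;-0.4 -0.6 -0.11 0 0 0.19;-0.4 -0.6 -0.1 0 0 0.2;-0.41 -0.6 -0.11 0 0 0.2;-0.4 -0.6 -0.11 0 0 0.19;-0.4 -0.6 -0.1 0 0 0.2;-0.4 -0.6 -0.11 0 0 0.19;-0.41 -0.6 -0.11 0 0 0.2;-0.4 -0.61 -0.11 0 0 0.19;-0.4 -0.6 -0.1 0 0 0.2;-0.4 -0.6 -0.11 0 0 0.19
```

>>> {"op": "play_rows", "data": {"commands": "-0.2 -0.3 0 0 0.03 0.1;-0.4 -0.6 -0.1 0 0 0.2;-0.41 -0.6 -0.11 0 0 0.19;-0.4 -0.6 -0.11 0 0 0.2;-0.4 -0.6 -0.11 0 0 0.19;-0.4 -0.6 -0.1 0 0 0.2;-0.41 -0.6 -0.11 0 0 0.2;-0.4 -0.6 -0.11 0 0 0.19;-0.4 -0.6 -0.1 0 0 0.2;-0.4 -0.6 -0.11 0 0 0.19;-0.41 -0.6 -0.11 0 0 0.2;-0.4 -0.61 -0.11 0 0 0.19;-0.4 -0.6 -0.1 0 0 0.2;-0.4 -0.6 -0.2 0 0 0.19;-0.2 -0.3 0 0 0 0.09;0 0 0 0 0 0"}}

```text
time_s: 29.25
tcp_pos: [0.3917, -0.2305, 0.1282]
ee_rot: [[-0.923, -0.384, -0.005], [-0.384, 0.923, -0.001], [0.005, 0.001, -1.0]]
wrist_force: [-0.5, 0.0, -3.8]
gripper_width: 0.522
gripper_force: 30.0
```

```bash
python3 - <<'E'
from h import *
from kin import *
W0,_p=None,None
p,W,i=cloud("wrist");W=W*1000
s=r.sense();R=np.array(s["ee_rot"]);Rt=toolR(0,22.6,180)
hsv=cv2.cvtColor(p,cv2.COLOR_BGR2HSV)
print("now",np.round(s["tcp_pos"],4)," d to target units",np.round((np.array([.393,-.2288,.0268])-s["tcp_pos"])/.03,2),"rot",np.round(Ro.from_matrix(Rt@R.T).as_rotvec()/.15,2))
m=(W[...,0]>320)&(W[...,0]<480)&(abs(W[...,1]+230)<80)&(W[...,2]>6)&(W[...,2]<20)
a=W[m];print("plate part",len(a),cv2.minAreaRect(a[:,:2].astype(np.float32)),np.median(a[:,2]))
d=np.array(s["tcp_pos"])*1000
m=(np.hypot(W[...,0]-d[0],W[...,1]-d[1])<45)&(W[...,2]>d[2]+30)&(W[...,2]<d[2]+48)
a=W[m];print("block top",len(a),cv2.minAreaRect(a[:,:2].astype(np.float32)),np.median(a[:,2]) if len(a) else 0)
cv2.imwrite("pics/w2.png",p)
E
```

```text
now [ 0.3926 -0.2302  0.1285]  d to target units [ 0.01  0.05 -3.39] rot [ 0.01 -0.02  0.  ]
plate part 7556 ((368.3337097167969, -237.3751983642578), (59.58537673950195, 90.08055877685547), 22.406211853027344) 12.330484134123555
block top 11243 ((384.3934631347656, -232.85093688964844), (46.61443328857422, 65.09190368652344), 21.94200325012207) 163.8805888546321
```

View pics/w2.png

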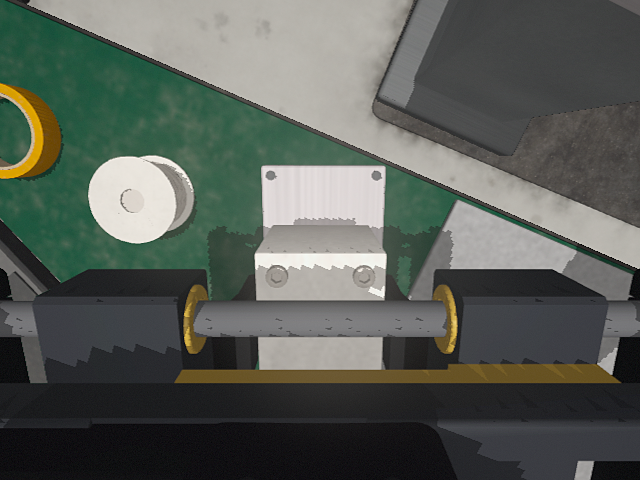

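>>> {"op": "play_rows", "data": {"commands": "0 0.03 -0.5 0 -0.02 0;0 0.02 -0.7 0 0 0;0 0 -0.7 0 0 0;0 0 -0.6 0 0 0;0 0 -0.4 0 0 0;0 0 -0.2 0 0 0;0 0 -0.1 0 0 0;0 0 0 0 0 0"}}

```text
time_s: 30.1
tcp_pos: [0.3943, -0.2281, 0.0333]
ee_rot: [[-0.922, -0.386, 0.002], [-0.386, 0.922, -0.002], [-0.001, -0.003, -1.0]]
wrist_force: [-0.1, 0.1, -3.3]
gripper_width: 0.527
gripper_force: 30.0
```

>>> {"op": "play_rows", "data": {"commands": "0 0 -0.06 0 0 0;0 0 -0.06 0 0 0;0 0 0 0 0 0"}}

```text
time_s: 30.4
tcp_pos: [0.394, -0.2282, 0.0298]
ee_rot: [[-0.923, -0.386, 0.002], [-0.386, 0.923, -0.002], [-0.001, -0.003, -1.0]]
wrist_force: [0.3, 0.4, -3.9]
gripper_width: 0.527
gripper_force: 30.0
```

>>> {"op": "play_rows", "data": {"commands": "-0.04 0 -0.04 0 0 0;0 0 -0.03 0 0 0;0 0 -0.03 0 0 0;0 0 0 0 0 0"}}

```text
time_s: 30.8
tcp_pos: [0.3927, -0.2282, 0.0268]
ee_rot: [[-0.923, -0.386, 0.002], [-0.386, 0.923, -0.002], [-0.001, -0.002, -1.0]]
wrist_force: [0.6, 0.2, -2.4]
gripper_width: 0.525
gripper_force: 30.0
```

Force is starting to unload; a touch more until contact.

>>> {"op": "play_rows", "data": {"commands": "0 0 -0.02 0 0 0;0 0 -0.02 0 0 0;0 0 0 0 0 0"}}

```text
time_s: 31.1
tcp_pos: [0.3928, -0.2282, 0.0267]
ee_rot: [[-0.923, -0.386, 0.002], [-0.386, 0.923, -0.002], [-0.001, -0.003, -1.0]]
wrist_force: [-3.5, 2.1, 8.8]
gripper_width: 0.523
gripper_force: 30.0
```

>>> {"op": "play_rows", "data": {"commands": "0 0 0.02 0 0 0;0 0 0 0 0 0"}}

```text
time_s: 31.3
tcp_pos: [0.3927, -0.2282, 0.0267]
ee_rot: [[-0.923, -0.386, 0.002], [-0.386, 0.923, -0.002], [-0.001, -0.003, -1.0]]
wrist_force: [-2.5, 1.3, 6.9]
gripper_width: 0.527
gripper_force: 30.0
```

>>> {"op": "play_rows", "data": {"commands": "0 0 0 0 0 0;0 0 0 0 0 0;0 0 0 0 0 0;0 0 0 0 0 0;0 0 0 0 0 0;0 0 0 0 0 0", "grip": 72}}

```text
time_s: 31.9
tcp_pos: [0.3928, -0.2282, 0.026]
ee_rot: [[-0.923, -0.386, 0.002], [-0.386, 0.923, -0.002], [-0.001, -0.003, -1.0]]
wrist_force: [-0.4, 0.1, 0.5]
gripper_width: 0.822
gripper_force: 0.0
```

>>> {"op": "play_rows", "data": {"commands": "0 0 0.3 0 0 0;0 0 0.6 0 0 0;0 0 0.8 0 0 0;0 0 0.8 0 0 0;0 0 0.8 0 0 0;-0.3 0.2 0.8 0 0 0;-0.5 0.8 0.5 0 0 0;-0.5 1 0 0 0 0;-0.3 1 0 0 0 0;-0.2 1 0 0 0 0;0 0 0 0 0 0"}}

```text
time_s: 33.0
tcp_pos: [0.3379, -0.1063, 0.1649]
ee_rot: [[-0.921, -0.39, 0.004], [-0.39, 0.921, -0.001], [-0.003, -0.003, -1.0]]
wrist_force: [0.8, 0.5, 0.6]
gripper_width: 0.834
gripper_force: 0.0
```

```bash
python3 - <<'E'
from h import *
p,W,i=cloud("top");W=W*1000;cv2.imwrite("pics/end.png",p[130:340,140:460])
m=(np.hypot(W[...,0]-393,W[...,1]+229)<60)&(W[...,2]>55)&(W[...,2]<80)
a=W[m];print("block",len(a),cv2.minAreaRect(a[:,:2].astype(np.float32)),np.median(a[:,2]))
m=(W[...,0]>320)&(W[...,0]<470)&(abs(W[...,1]+230)<75)&(W[...,2]>6.5)
a=W[m];print("plate+block",cv2.minAreaRect(a[:,:2].astype(np.float32)))
m=(W[...,0]>480)&(W[...,0]<640)&(abs(W[...,1]-22)<130)&(W[...,2]>83)&(W[...,2]<100)
a=W[m];print("case rim",len(a),cv2.minAreaRect(a[:,:2].astype(np.float32)))
m=(W[...,0]>380)&(W[...,0]<450)&(abs(W[...,1]+358)<50)&(W[...,2]>30)
print("spool",cv2.minAreaRect(W[m][:,:2].astype(np.float32)))
E
```

```text
block 473 ((395.58441162109375, -234.0222625732422), (59.76039123535156, 35.53279113769531), 22.552085876464844) 61.67466458151477
plate+block ((385.6860656738281, -211.95469665527344), (109.20185852050781, 155.08526611328125), 22.93990135192871)
case rim 1366 ((580.8504638671875, 22.237998962402344), (180.43682861328125, 119.4190902709961), 89.24755096435547)
spool ((413.5390319824219, -364.1030578613281), (67.18639373779297, 68.78413391113281), 46.35816192626953)
```

View pics/end.png

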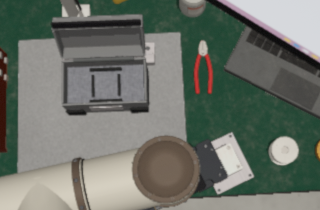

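```bash
python3 -c "
from station import r
print(r.finish_job())"
```

```text
the job is handed in; nothing more can be done
None
```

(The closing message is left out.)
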